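# Third hand at the pen grinder: close the gear case and hold it on the sprung mount

## Task

Close the orange lid of the gear case fully so that its two halves meet edge to edge. Then set the shut case flat on the bench in front of the grinder, squarely and centrally with its nose (the end away from the hinge) against the steel sprung plate, and ease it in until the plate's red pointer stands in the green zone, a steady push of about 10 N. Never ram the plate or shove the other things on the bench about, and finish while still holding the case there, steady, so that I can put the screws in.

Things in the scene. Friction and masses are not known exactly. Their poses are not given: they have to be found in the camera images.
- case: Loose gear case, a clamshell 90 long x 54 wide x 48 mm high when shut, 0.28 to 0.40 kg: grey lower half 28 mm high with gears inside, orange lid 20 mm high. Origin at the centre of its underside; x points along its length to the nose (flat end that goes against the plate), y across its 54 mm width, z up. The lid's hinge lies across the tail, 45 mm behind the origin (-x) and 28 mm up. The sides are plain and can be gripped across the width.
- case_center (a point): Centre of the shut gear case, 24 mm above its underside; axes as the case's
- case_nose (a point): Middle of the case's flat nose face: 45 mm ahead of the case's centre along its x, 24 mm up
- lid (a joint): Angle of the orange lid (rad): 0 shut, edge to edge; starts open at 1.7 to 2.05 (just past upright, leaning back over the tail), stop at 2.2. The hinge is stiff: the lid stays where it is left and needs 1 to 2 N at its edge to move, so it has to be pushed all the way down. Lid 90 x 54 x 20 mm; its outside is the back as it stands open.
- lid_edge (a point): Middle of the lid's free end wall, 90 mm from the hinge line and 10 mm in from the lid's outside
- grinder: Belt grinder, fixed to the bench: aluminium base, two cheeks 163 mm high starting 125 mm behind the plate's front, a coloured roller. Origin on the bench under the middle of the sprung plate's front face in its free position; x points horizontally the way the plate is to be pushed (into the machine), z up. The bench in front of the plate is clear.
- plate_face (a point): Middle of the front face of the sprung steel plate at the grinder's front, 24 mm above the bench; moves with the plate, axes as the grinder's. The plate is 80 mm wide, from 8 to 46 mm above the bench, and carries a red pointer on its +y side over a white scale with a green zone.
- plate (a joint): How far the sprung plate is pushed in (m): 0 free, stop at 0.020. Spring: 2 N at 0 plus 1 N for every mm, so 0.008 is 10 N; the green zone is 0.0045 to 0.012.
- ink_mid (a point): Centre of a loose ink jar, 46 mm diameter, 62 mm high
- timer_mid (a point): Centre of a loose magenta timer, 30 x 56 x 56 mm
- cup_mid (a point): Centre of a loose white cup, 56 mm diameter, 50 mm high
- driver_mid (a point): Middle of a loose screwdriver with yellow handle, 150 mm long, lying near the robot
- stone_mid (a point): Middle of a loose honing stone on a wooden block, 45 x 120 x 26 mm
- disc_mid (a point): Middle of a loose steel disc, 60 mm diameter, 4 mm thick, lying on the bench
Not all that is in view belongs to the job. There is more than one size of the case; the job needs the smallest.

How it is judged:
By the outcome, as a careful person would: the job done as asked, in the order asked, and still so for the second after the job is handed in, while the arm keeps its last pose, push and grip.
It also fails if it takes over 64 s, if anything falls off the work surface, if the arm or the gripper's body presses on something with over 40 N, if the wrist force passes 120 N, or if a joint passes its speed limit or range.

## Robot

A 6-joint arm with a two-finger parallel gripper is mounted at the origin on the work surface. World frame = base frame: x ahead of the robot, y to its left, z up, the work surface at z = 0. Lengths are in m, angles in rad, forces in N, time in s.
With the tool pointing down it reaches from about 0.25 to 0.775 m from the base axis. Payload 4 kg.
Tool frame: the origin (TCP) lies on the centre line of the jaws, within the pads' length; the fingertips stand 22 mm ahead of it and the grasp point (between the pads) lies 3 mm ahead of it; z points along the fingers, y is the direction in which the jaws open and shut (so a half turn about z gives the same grasp; the last joint's range is limited). The gripper opens to 94 mm and grips with 3 to 60 N. Pads are 16 mm wide; open, the fingers measure 119 mm over their backs; the gripper's body (75 mm by 177 mm) begins 78 mm behind the grasp point.
Start: joints at [1.175, 0.087, 1.371, -0, 1.684, -0.103], TCP at [0.159, 0.527, 0.19] pointing down, gripper open.
Joint ranges: [-3.1, 3.1], [-0.76, 2.03], [0.27, 2.55], [-1.08, 4.22], [0.17, 2.65], [-2.57, 2.57]. Speed limits (rad/s): [2.79, 2.79, 3.14, 3.14, 3.14, 3.14].

## Interface

Orientations are given as [roll, pitch, yaw] about the fixed x, y, z axes, in that order (R = Rz(yaw) Ry(pitch) Rx(roll)).
In Python, from bench import robot gives the robot as it stands. The module is installed in compiled form; this text tells all that it offers.
- The arm moves only by the shell command python3 -m inch 'ROWS'. ROWS is JSON, a list of rows, each an object with "linear": the shift along the world's x, y, z scaled (see below), a list of three; "twist": the turn about the world's z scaled (see below); "gripper": the opening, from 0 (shut) to 1 (fully open). In form: [{"linear": [x, y, z], "twist": twist, "gripper": gripper}, ...]. A call has 1 to 10 rows; each row is the pose to reach, as a shift and turn from the pose commanded when the call began; what a row does not reach only later rows make up. The controller multiplies each number of a shift by 0.1 m and each number of a turn by 60 degrees. A row lasts 1/12 s, in which the tool goes at most 41.7 mm and 7.16 degrees, less where a joint would pass 70% of its speed; a pose out of reach is approached as far as the arm can. A call with a number of a shift or a turn outside -1 to 1 is refused whole. A call with a gripper value outside its range is refused whole. The fingers move at their own pace and stop on an object; the grip force is fixed at half the most. Time passes only in rows, so rows that repeat a pose let the fingers close. It gives the time, the measured TCP pose, the force and the opening at its end, in the units of the state.
- robot.get_obs(): the state, without advancing time (a new reading comes with each control period).
- robot.snapshot(name): name is "scene" or "top" or "wrist"; returns a dict with "image" (420x560x3 uint8, red, green, blue), "depth" (420x560 float32, m along the optical axis (not along the pixel's ray), 0 where there is no reading), "mtx" (3x3 intrinsics, pixels), "rvec" (rotation vector, rad) and "tvec" (3), from world to camera coordinates, as OpenCV has them; the wrist camera has in their place "hand_eye" (4x4, takes a point from camera to tool coordinates, whose origin is the TCP and whose axes are the flange's). Camera axes: x right, y down, z forward; pixel columns grow to the right and rows downward; lengths in m; the calibration is good to about 2 mm. A picture is of the moment at which its call begins: read the wrist's pose just before it.
- robot.close_job(): hands the job in, once; it reports no verdict.
The state is a dict: "time": time; "joint_positions": joint angles; "qvel": joint speeds; "joint_torque": joint torques, N m; "tool_pos": TCP position; "ee_rot": TCP orientation; "wrist_force": force on the tool from outside, world axes, zero at the start; "wrist_torque": the same for the moment, N m; "width": finger opening in m.
Only numpy, scipy, OpenCV 4.12 (cv2) and the standard library are available. Lean on these libraries where they do the work, as an engineer would, in place of code of your own. Each camera call takes 0.05 s, during which the arm holds its last target.

## Working session

There is one attempt and no reset: what is moved stays moved. The work goes in short steps, Python scripts to look and compute and a shell command to move; the robot and the scene stay as the last step left them, time stands still between calls to the robot, and variables do not carry over. Pictures are saved under pics/ and viewed, and the job is handed in when it is done.

```bash
mkdir -p pics; python3 - <<'E'
from bench import robot
import cv2
o=robot.get_obs();print({k:(v if not hasattr(v,'round') else v) for k,v in o.items()})
for n in("scene","top","wrist"):
    s=robot.snapshot(n);cv2.imwrite(f"pics/{n}0.png",s["image"][:,:,::-1])
    print(n,s["mtx"].tolist() if hasattr(s["mtx"],'tolist') else s["mtx"],s.get("rvec"),s.get("tvec"),s.get("hand_eye"))
E
```

```text
{'time': 0.0, 'joint_positions': array([ 1.17487933e+00,  8.79586479e-02,  1.37223826e+00,  5.94470865e-07,
        1.68358302e+00, -1.03132470e-01]), 'qvel': array([-0.00224276, -0.00086514, -0.0004467 ,  0.00076548, -0.00058515,
       -0.00055751]), 'joint_torque': array([ 3.97189960e-04, -3.40175271e+01, -3.02432477e+01,  7.18603539e-02,
        3.26584722e-02, -1.86419079e-04]), 'tool_pos': array([0.1585396 , 0.52605573, 0.18911033]), 'ee_rot': array([-3.13941706e+00, -2.25767134e-04,  2.84880795e+00]), 'wrist_force': array([-0.31817192,  0.22201922,  0.07361801]), 'wrist_torque': array([-0.02087156, -0.03241835,  0.00930438]), 'width': 0.09423852578339068}
scene [[430.3598187346237, 0.0, 288.1098261131119], [0.0, 430.3598187346237, 212.0559340608287], [0.0, 0.0, 1.0]] [ 1.02899733  2.21347688 -1.21618121] [ 0.37512927 -0.14004284  1.41844481] None
top [[455.80132718877354, 0.0, 282.8504729675386], [0.0, 455.80132718877354, 210.43811221696888], [0.0, 0.0, 1.0]] [ 2.17285272 -2.12366718  0.13424824] [-0.0724757   0.52969545  1.12493864] None
wrist [[336.14348943074145, 0.0, 277.33566482603334], [0.0, 336.14348943074145, 210.65599696722458], [0.0, 0.0, 1.0]] None None [[ 3.76604327e-04 -9.59252915e-01 -2.82548585e-01  8.12247896e-02]
 [ 9.99999901e-01  4.27881488e-04 -1.19775061e-04  1.16800871e-03]
 [ 2.35791886e-04 -2.82548512e-01  9.59252982e-01 -1.94656949e-01]
 [ 0.00000000e+00  0.00000000e+00  0.00000000e+00  1.00000000e+00]]
```

View pics/scene0.png

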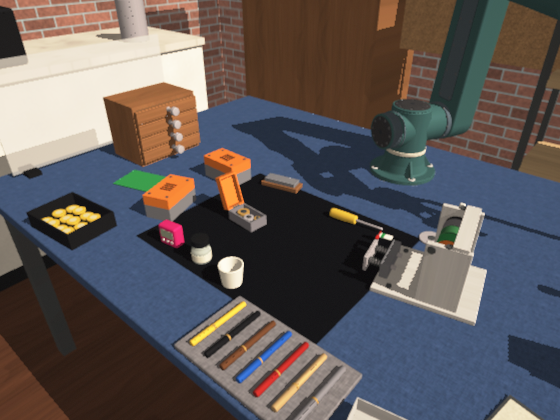

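View pics/top0.png

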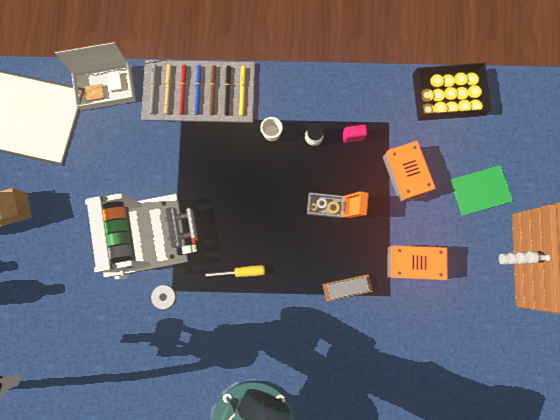

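View pics/wrist0.png

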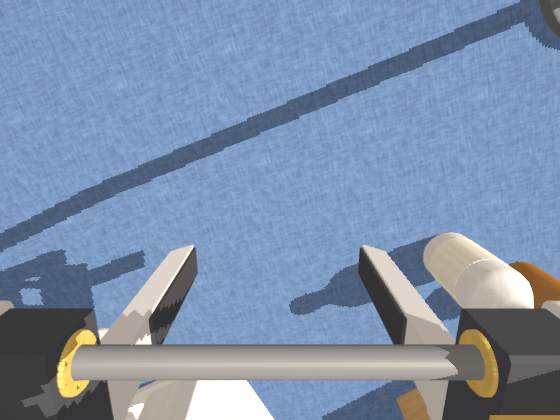

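The top view has world +x up and +y left. The open small case is at about (337,205), with its lid at the right, so the nose points left towards the grinder at about (150,235). The larger closed cases at (410,170) and (418,263) are decoys. Next I measure.

```bash
cat > h.py <<'E'
import numpy as np, cv2
from bench import robot
def cloud(n):
    if n=="wrist": o=robot.get_obs()
    s=robot.snapshot(n); d=s["depth"]; K=s["mtx"]
    v,u=np.mgrid[:d.shape[0],:d.shape[1]]
    P=np.stack([(u-K[0,2])/K[0,0]*d,(v-K[1,2])/K[1,1]*d,d],-1)
    if n=="wrist":
        from scipy.spatial.transform import Rotation as R
        T=np.array(s["hand_eye"]); P=P@T[:3,:3].T+T[:3,3]
        P=P@R.from_euler("xyz",o["ee_rot"]).as_matrix().T+o["tool_pos"]
    else:
        Rm=cv2.Rodrigues(np.array(s["rvec"]))[0]; P=(P-np.array(s["tvec"]).ravel())@Rm
    P[d==0]=np.nan
    return s["image"],P
def save(img,name,crop=None,k=1):
    if crop: img=img[crop[1]:crop[3],crop[0]:crop[2]]
    img=cv2.resize(img,None,fx=k,fy=k,interpolation=cv2.INTER_CUBIC if k>1 else cv2.INTER_AREA)
    cv2.imwrite("pics/"+name,img[:,:,::-1])
E
python3 - <<'E'
from h import *
for n in("top","scene"):
    img,P=cloud(n); np.savez(f"{n}.npz",img=img,P=P)
    pts={"top":[(325,205),(355,205),(190,230),(187,215),(170,230),(271,128),(314,133),(355,133),(250,271),(347,288),(163,297),(280,200),(410,170),(418,263)],"scene":[(232,190),(245,215),(385,245),(231,272)]}[n]
    for u,v in pts: print(n,u,v,P[v,u].round(4),img[v,u])
    save(img,n+"a.png",(290,170,390,240) if n=="top" else (190,160,290,240),8)
    save(img,n+"b.png",(80,180,210,280) if n=="top" else (340,180,500,320),5 if n!="top" else 6)
E
```

```text
top 325 205 [ 0.5499 -0.1686  0.0196] [236 222 212]
top 355 205 [ 0.5455 -0.2399  0.0604] [255 182  78]
top 190 230 [0.4749 0.1712 0.047 ] [202 186 174]
top 187 215 [0.5122 0.18   0.0502] [163 153 143]
top 170 230 [0.4735 0.2207 0.05  ] [103  98  93]
top 271 128 [ 0.7575 -0.0231  0.0041] [178 165 144]
top 314 133 [ 0.7271 -0.135   0.0649] [58 53 55]
top 355 133 [ 0.7315 -0.2399  0.0579] [252  67 136]
top 250 271 [0.3765 0.0191 0.0248] [253 234  88]
top 347 288 [ 0.34   -0.2256  0.0254] [175 169 163]
top 163 297 [0.3058 0.2395 0.0088] [109 107 101]
top 280 200 [ 0.5633 -0.0518  0.0012] [43 42 42]
top 410 170 [ 0.6365 -0.3766  0.0648] [141  73  53]
top 418 263 [ 0.4053 -0.3914  0.0698] [255 146  73]
scene 232 190 [ 0.5306 -0.2447  0.0607] [255 164  67]
scene 245 215 [ 0.5511 -0.1774  0.0177] [194 172 154]
scene 385 245 [0.434  0.1767 0.0225] [20 19 20]
scene 231 272 [ 0.7602 -0.0089  0.0477] [241 231 208]
```

View pics/topa.png

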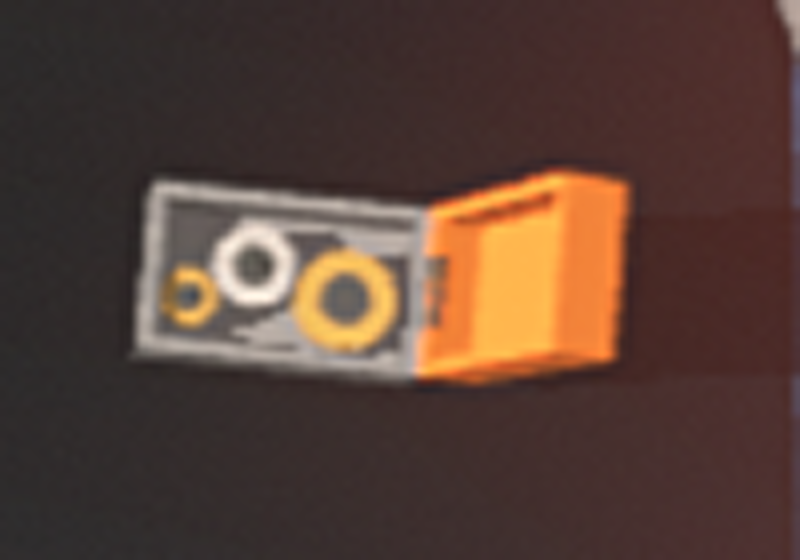

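View pics/topb.png

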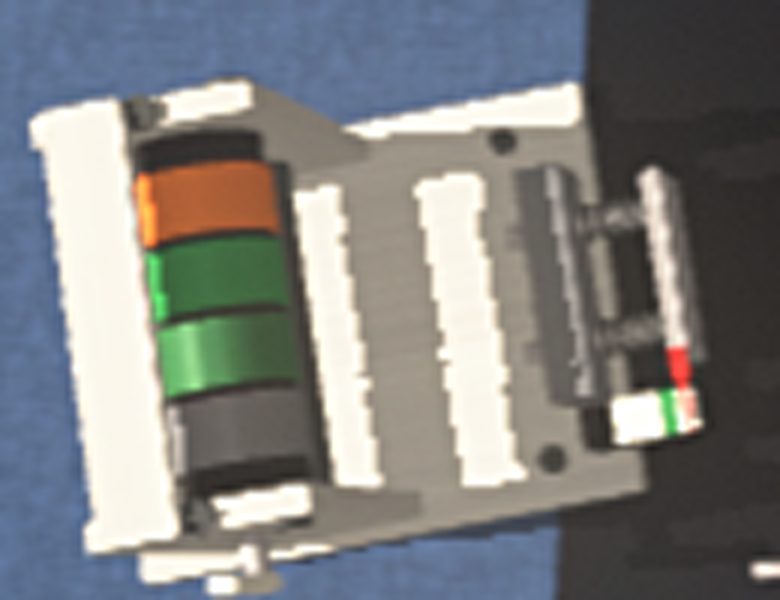

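View pics/sceneb.png

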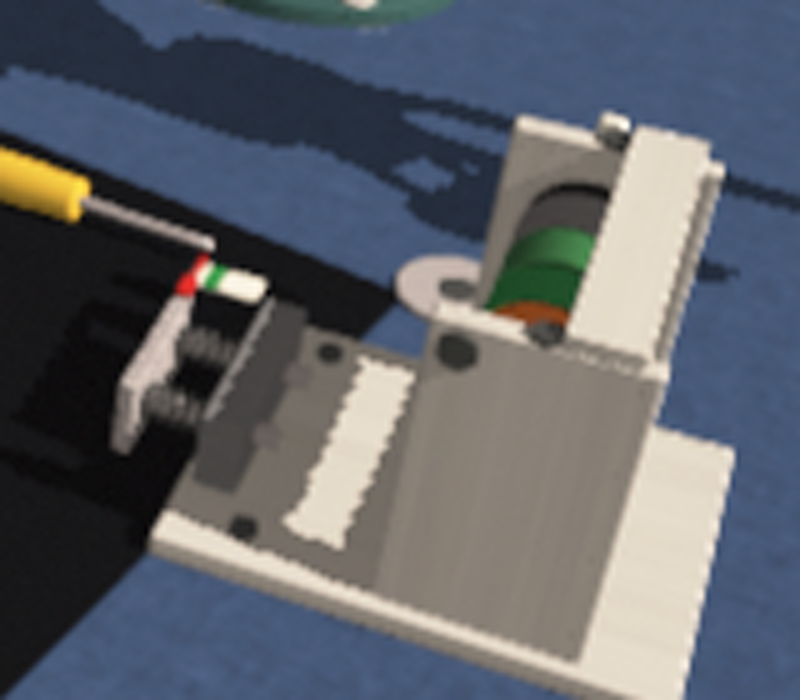

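```bash
python3 - <<'E'
import numpy as np,cv2
d=np.load("top.npz");P=d["P"];img=d["img"].astype(int)
# base rim points: z 0.02..0.036 near case
X,Y,Z=P[...,0],P[...,1],P[...,2]
with np.errstate(invalid='ignore'):
    for nm,m in {"case>12mm":(X>.48)&(X<.62)&(Y>-.33)&(Y<-.1)&(Z>.012),"rim":(X>.48)&(X<.62)&(Y>-.215)&(Y<-.1)&(Z>.022)&(Z<.034)}.items():
        q=P[m]; print(nm,len(q),q.min(0).round(4),q.max(0).round(4),cv2.minAreaRect(q[:,:2].astype(np.float32)))
    orange=(img[...,0]>180)&(img[...,2]<120)&(X>.48)&(X<.62)&(Y>-.3)&(Y<-.15)
    q=P[orange];print("orange",q.min(0).round(4),q.max(0).round(4),cv2.minAreaRect(q[:,:2].astype(np.float32)))
    m=(X>.38)&(X<.58)&(Y>.1)&(Y<.42)
    for y0 in np.arange(.13,.42,.01):
        k=m&(Y>y0)&(Y<y0+.01)&(Z>.006); 
        if k.sum(): print(y0.round(3),k.sum(),np.nanmin(X[k]).round(3),np.nanmax(X[k]).round(3),np.nanpercentile(Z[k],[5,50,95]).round(3))
E
```

```text
case>12mm 1048 [ 0.5164 -0.2622  0.0123] [ 0.5803 -0.1219  0.1173] ((0.5483860969543457, -0.19187390804290771), (0.13863946497440338, 0.0553639717400074), 85.25086975097656)
rim 354 [ 0.5207 -0.2144  0.022 ] [ 0.5803 -0.1219  0.0339] ((0.550517201423645, -0.16931629180908203), (0.09287767857313156, 0.05502072721719742), 85.41553497314453)
orange [ 0.5166 -0.2809 -0.0028] [ 0.5889 -0.1717  0.1173] ((0.553949773311615, -0.22641506791114807), (0.10804306715726852, 0.07239416241645813), 87.00708770751953)
0.13 7 0.392 0.553 [0.006 0.006 0.01 ]
0.14 6 0.409 0.558 [0.006 0.007 0.009]
0.15 35 0.423 0.539 [0.007 0.037 0.05 ]
0.16 139 0.417 0.55 [0.011 0.044 0.051]
0.17 142 0.38 0.576 [0.012 0.043 0.048]
0.18 98 0.398 0.568 [0.008 0.037 0.047]
0.19 142 0.38 0.519 [0.01  0.034 0.045]
0.2 223 0.382 0.565 [0.008 0.035 0.052]
0.21 271 0.392 0.561 [0.009 0.044 0.054]
0.22 228 0.389 0.571 [0.01  0.017 0.052]
0.23 205 0.387 0.569 [0.009 0.013 0.05 ]
0.24 245 0.384 0.569 [0.009 0.013 0.017]
0.25 267 0.381 0.566 [0.009 0.013 0.016]
0.26 280 0.381 0.574 [0.009 0.013 0.016]
0.27 353 0.381 0.56 [0.009 0.014 0.147]
0.28 301 0.38 0.56 [0.009 0.013 0.157]
0.29 340 0.38 0.557 [0.009 0.014 0.156]
0.3 537 0.381 0.554 [0.01  0.084 0.144]
0.31 712 0.38 0.553 [0.01  0.116 0.156]
0.32 610 0.38 0.548 [0.011 0.135 0.162]
0.33 509 0.38 0.542 [0.012 0.14  0.167]
0.34 401 0.382 0.539 [0.133 0.162 0.168]
0.35 373 0.382 0.539 [0.134 0.165 0.169]
0.36 206 0.413 0.535 [0.162 0.165 0.168]
0.37 105 0.458 0.535 [0.163 0.166 0.169]
0.38 25 0.393 0.532 [0.026 0.163 0.168]
0.39 5 0.522 0.568 [0.036 0.158 0.159]
0.41 1 0.568 0.568 [0.007 0.007 0.007]
```

The nose points along about yaw 85.5°, which is almost towards the grinder (its push direction is about 100°). I'll go behind the lid with the fingers closed, raising the tool first.

```bash
python3 -m inch '[{"linear":[0.1,-0.1,0.35],"twist":-0.1,"gripper":0},{"linear":[0.2,-0.4,0.6],"twist":-0.2,"gripper":0},{"linear":[0.35,-0.7,0.6],"twist":-0.3,"gripper":0},{"linear":[0.5,-1,0.6],"twist":-0.4,"gripper":0},{"linear":[0.5,-1,0.6],"twist":-0.4,"gripper":0}]'
python3 -m inch '[{"linear":[0.2,-0.35,0],"twist":-0.1,"gripper":0},{"linear":[0.4,-0.7,0],"twist":-0.2,"gripper":0},{"linear":[0.55,-1,0],"twist":-0.3,"gripper":0},{"linear":[0.55,-1,0],"twist":-0.3,"gripper":0}]'
```

```text
time: 0.67
tool_pos: [0.2108, 0.4233, 0.2517]
ee_rot: [3.14, 0.002, 2.422]
wrist_force: [0.2, 0.1, -0.2]
width: 0.064
time: 1.0
tool_pos: [0.2657, 0.3232, 0.2505]
ee_rot: [3.141, 0.002, 2.108]
wrist_force: [0.8, 1.1, -0.3]
width: 0.0375
```

```bash
python3 -m inch '[{"linear":[0.2,-0.35,0],"twist":-0.1,"gripper":0},{"linear":[0.4,-0.7,0],"twist":-0.2,"gripper":0},{"linear":[0.6,-1,0],"twist":-0.3,"gripper":0},{"linear":[0.6,-1,0],"twist":-0.3,"gripper":0}]'
python3 -m inch '[{"linear":[0.2,-0.35,0],"twist":-0.1,"gripper":0},{"linear":[0.4,-0.7,0],"twist":-0.2,"gripper":0},{"linear":[0.6,-1,0],"twist":-0.3,"gripper":0},{"linear":[0.6,-1,0],"twist":-0.3,"gripper":0}]'
```

```text
time: 1.33
tool_pos: [0.3263, 0.2232, 0.25]
ee_rot: [3.141, 0.002, 1.793]
wrist_force: [-0.2, 1.0, 0.2]
width: 0.011
time: 1.67
tool_pos: [0.3862, 0.1235, 0.2495]
ee_rot: [3.141, 0.002, 1.48]
wrist_force: [0.3, -0.4, -0.6]
width: 0.0
```

```bash
python3 - <<'E'
from h import *
img,P=cloud("wrist");np.savez("w1.npz",img=img,P=P);save(img,"w1.png")
E
python3 -m inch '[{"linear":[0.2,-0.35,0],"twist":0,"gripper":0},{"linear":[0.4,-0.7,0],"twist":0,"gripper":0},{"linear":[0.6,-1,0],"twist":0,"gripper":0},{"linear":[0.6,-1,0],"twist":0,"gripper":0}]'
python3 -m inch '[{"linear":[0.2,-0.35,0],"twist":0,"gripper":0},{"linear":[0.4,-0.7,0],"twist":0,"gripper":0},{"linear":[0.5,-1,0],"twist":0,"gripper":0},{"linear":[0.5,-1,0],"twist":0,"gripper":0}]'
python3 -m inch '[{"linear":[0.2,-0.35,0],"twist":0,"gripper":0},{"linear":[0.4,-0.7,0],"twist":0,"gripper":0},{"linear":[0.52,-1,0],"twist":0,"gripper":0},{"linear":[0.52,-1,0],"twist":0,"gripper":0}]'

```

```text
time: 2.05
tool_pos: [0.4459, 0.0246, 0.2491]
ee_rot: [-3.141, 0.001, 1.486]
wrist_force: [-0.6, -0.0, -0.5]
width: 0.0004
time: 2.38
tool_pos: [0.4952, -0.0751, 0.2488]
ee_rot: [-3.14, 0.001, 1.487]
wrist_force: [-0.2, 1.2, -0.8]
width: 0.0004
time: 2.72
tool_pos: [0.5474, -0.1748, 0.2482]
ee_rot: [-3.139, -0.0, 1.487]
wrist_force: [-0.3, -0.4, -0.9]
width: 0.0001
```

View pics/w1.png

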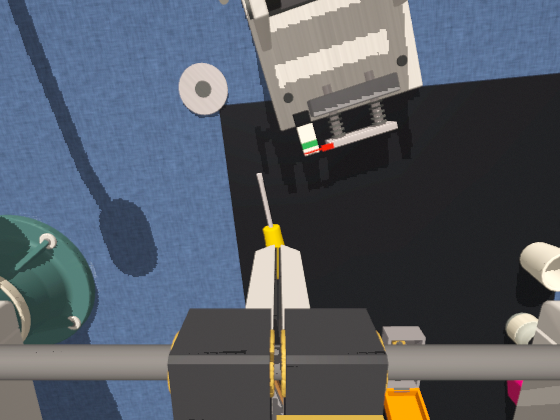

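The wrist view shows the plate's top edge from (334,146) to (397,125), with the red pointer at about (326,147). The driver is at (265,210), left of the approach lane. I'll fit the plate and base edges.

```bash
python3 - <<'E'
import numpy as np,cv2
d=np.load("w1.npz");P=d["P"];im=d["img"]
x,y,w,h=270,60,170,110
c=cv2.resize(im[y:y+h,x:x+w],None,fx=4.7,fy=4.7,interpolation=cv2.INTER_CUBIC);cv2.imwrite("pics/w1c.png",c[:,:,::-1])
X,Y,Z=[P[y:y+h,x:x+w,i] for i in range(3)]
m=(Z>.030)&(Z<.056)&(Y<.178)
q=P[y:y+h,x:x+w][m];print(len(q));print(q[np.argsort(q[:,0])][::12].round(4))
r=cv2.minAreaRect(q[:,:2].astype(np.float32));print(r)
for cx in np.arange(.42,.54,.01):
    k=m&(X>cx)&(X<cx+.01)
    if k.any(): print(cx.round(2),Y[k].min().round(4),Y[k].max().round(4),Z[k].max().round(4))
# floor check & base edges
f=P[200,380:440];print("floor",np.median(f[:,2]))
W=P[0:200,200:460];b=(W[...,2]>.008)&(W[...,2]<.018)&(W[...,1]>.15)
q=W[b];print("base",cv2.minAreaRect(q[:,:2].astype(np.float32)),q.min(0),q.max(0))
E
```

```text
947
[[0.4181 0.1778 0.0441]
 [0.4201 0.1679 0.0392]
 [0.4211 0.1706 0.0435]
 [0.4219 0.1595 0.0388]
 [0.4226 0.1563 0.0422]
 [0.4233 0.1558 0.0487]
 [0.4238 0.1761 0.0442]
 [0.4246 0.158  0.0489]
 [0.4251 0.1623 0.0453]
 [0.4259 0.1725 0.0448]
 [0.4266 0.1643 0.0438]
 [0.4273 0.177  0.045 ]
 [0.4281 0.17   0.044 ]
 [0.4286 0.1779 0.0439]
 [0.4293 0.1588 0.049 ]
 [0.43   0.1629 0.0442]
 [0.4307 0.1744 0.0443]
 [0.4313 0.1662 0.0445]
 [0.432  0.1777 0.0446]
 [0.4328 0.1584 0.0485]
 [0.4334 0.1638 0.0454]
 [0.4342 0.174  0.0438]
 [0.4349 0.1683 0.0448]
 [0.4355 0.1602 0.0461]
 [0.4364 0.1727 0.0449]
 [0.4372 0.1657 0.0442]
 [0.4383 0.1632 0.0436]
 [0.4403 0.1584 0.0444]
 [0.444  0.1641 0.0456]
 [0.4458 0.1643 0.0498]
 [0.4483 0.1651 0.0487]
 [0.4514 0.165  0.051 ]
 [0.4526 0.1625 0.0496]
 [0.4542 0.1597 0.0463]
 [0.4561 0.168  0.0363]
 [0.4579 0.164  0.0463]
 [0.4591 0.1651 0.0465]
 [0.46   0.1686 0.0341]
 [0.4609 0.1711 0.0371]
 [0.4618 0.1754 0.0323]
 [0.4627 0.1682 0.0465]
 [0.4636 0.1742 0.0354]
 [0.4643 0.1696 0.0374]
 [0.4651 0.1763 0.0343]
 [0.4661 0.1763 0.0351]
 [0.4672 0.1632 
[... 701 characters left out ...]
4]
 [0.5159 0.1747 0.0464]
 [0.5184 0.1756 0.0456]
 [0.5216 0.1753 0.0464]
 [0.5263 0.1771 0.046 ]]
((0.47476726770401, 0.16666515171527863), (0.11293959617614746, 0.024096840992569923), 0.958980917930603)
0.42 0.1538 0.1779 0.0501
0.43 0.1549 0.1779 0.0511
0.44 0.157 0.1651 0.0516
0.45 0.1597 0.1771 0.051
0.46 0.1611 0.1779 0.0482
0.47 0.1635 0.1757 0.0486
0.48 0.1652 0.1749 0.0475
0.49 0.1676 0.1771 0.0478
0.5 0.1702 0.178 0.049
0.51 0.1717 0.178 0.049
0.52 0.1741 0.1779 0.0474
0.53 0.1767 0.1778 0.0464
floor nan
base ((0.440164178609848, 0.24030494689941406), (0.1665457934141159, 0.26663798093795776), 84.97611999511719) [0.306559   0.15829193 0.00818413] [0.57249576 0.33037857 0.01795294]
```

```bash
python3 -m inch '[{"linear":[0,-0.35,0],"twist":0,"gripper":0},{"linear":[0,-0.7,0],"twist":0,"gripper":0},{"linear":[0,-1,0],"twist":0,"gripper":0},{"linear":[0,-1,0],"twist":0,"gripper":0}]'
python3 -m inch '[{"linear":[-0.02,-0.35,0],"twist":0,"gripper":0},{"linear":[-0.02,-0.5,0],"twist":0,"gripper":0},{"linear":[-0.02,-0.5,0],"twist":0,"gripper":0}]'
python3 - <<'E'
from h import *
img,P=cloud("wrist");np.savez("w2.npz",img=img,P=P);save(img,"w2.png")
E
```

```text
time: 3.05
tool_pos: [0.546, -0.2747, 0.2491]
ee_rot: [-3.14, 0.0, 1.486]
wrist_force: [0.5, 0.4, -0.8]
width: 0.0006
time: 3.3
tool_pos: [0.5441, -0.3233, 0.2495]
ee_rot: [-3.141, -0.001, 1.487]
wrist_force: [-0.2, 1.0, 0.0]
width: -0.0002
```

View pics/w2.png

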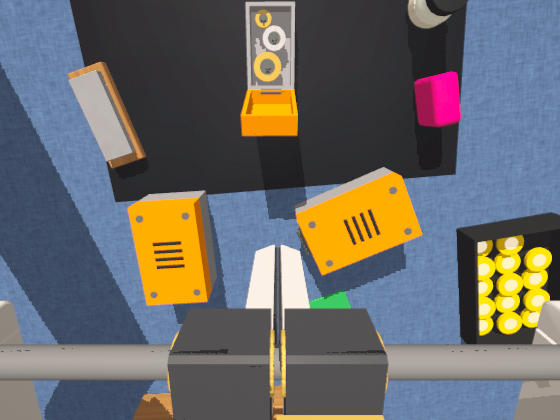

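View pics/w1c.png

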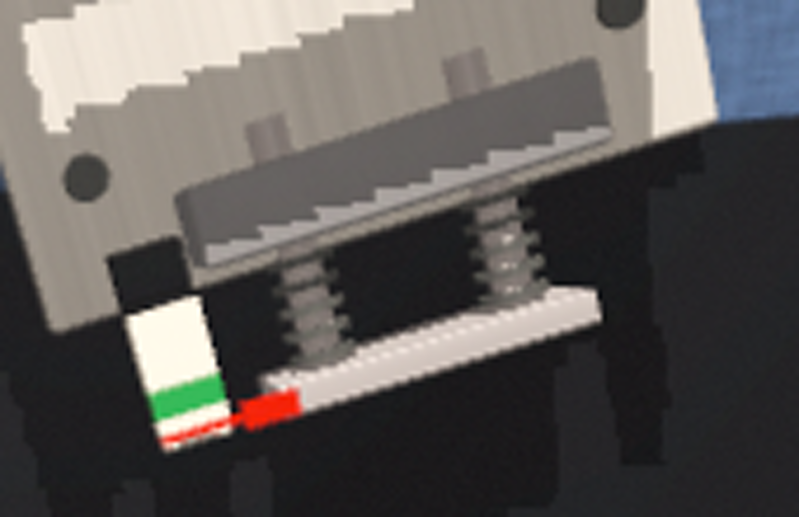

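The wrist view shows the open case at (270,70). Its lid edge is at (270,115) and its axis is almost vertical in the image, so the tool yaw is right. The big cases at (170,250) and (360,220) leave a lane between them.

```bash
python3 - <<'E'
import numpy as np,cv2
d=np.load("w2.npz");P=d["P"];img=d["img"].astype(int)
X,Y,Z=P[...,0],P[...,1],P[...,2]
reg=np.zeros(X.shape,bool);reg[0:140,230:310]=1
o=reg&(img[...,0]>150)&(img[...,2]<100)&(Z>.02)
q=P[o];print("orange",len(q),q.min(0).round(4),q.max(0).round(4))
for z0 in np.arange(.03,.12,.01):
    k=o&(Z>z0)&(Z<z0+.01)
    if k.any(): print(z0.round(2),k.sum(),X[k].min().round(4),X[k].max().round(4),Y[k].min().round(4),Y[k].max().round(4))
g=reg&(Z>.022)&(Z<.034)&(Y>-.21);q=P[g]
print("rim",len(q),cv2.minAreaRect(q[:,:2].astype(np.float32)),q.min(0),q.max(0))
# plate corners by plane intersection from w1 pose not stored; use neighbours
d=np.load("w1.npz");P=d["P"]
for u,v in [(397,126),(396,125),(395,123),(336,145),(328,141),(332,148)]: print(u,v,P[v,u].round(4),d["img"][v,u])
E
```

```text
orange 2981 [ 0.5162 -0.2637  0.0201] [ 0.5736 -0.1305  0.1151]
0.03 325 0.5198 0.5736 -0.2363 -0.2136
0.04 163 0.5201 0.5732 -0.2396 -0.216
0.05 164 0.5195 0.5724 -0.2429 -0.2197
0.06 36 0.5192 0.5729 -0.2424 -0.2233
0.07 44 0.5188 0.5722 -0.2428 -0.2267
0.08 35 0.5184 0.5723 -0.2418 -0.2299
0.09 31 0.5186 0.5716 -0.2402 -0.2329
0.1 570 0.5162 0.5717 -0.2637 -0.2358
0.11 695 0.5172 0.5711 -0.2589 -0.2395
rim 1749 ((0.5504055619239807, -0.16821421682834625), (0.08736159652471542, 0.05402485281229019), 85.76815795898438) [ 0.52069766 -0.20998754  0.02200149] [ 0.58025438 -0.12286448  0.03113271]
397 126 [0.5311 0.1778 0.0456] [156 144 138]
396 125 [0.529  0.1792 0.0482] [201 189 182]
395 123 [0.5289 0.1813 0.045 ] [217 205 197]
336 145 [0.4602 0.1626 0.0459] [210 197 190]
328 141 [0.4528 0.1669 0.0342] [212 199 193]
332 148 [0.4623 0.1541 0.    ] [163  53  49]
```

```bash
python3 -m inch '[{"linear":[0,0,-0.35],"twist":0,"gripper":0},{"linear":[0,0,-0.7],"twist":0,"gripper":0},{"linear":[0,0,-1],"twist":0,"gripper":0},{"linear":[0,0,-1],"twist":0,"gripper":0}]'
python3 -m inch '[{"linear":[0,0.15,-0.3],"twist":0.01,"gripper":0},{"linear":[0.01,0.45,-0.3],"twist":0.01,"gripper":0},{"linear":[0.01,0.45,-0.3],"twist":0.01,"gripper":0}]'
python3 -m inch '[{"linear":[0.01,0.05,0],"twist":0,"gripper":0},{"linear":[0.01,0.1,0],"twist":0,"gripper":0},{"linear":[0.01,0.1,0],"twist":0,"gripper":0}]'
python3 - <<'E'
from h import *
img,P=cloud("wrist");save(img,"w3.png")
img,P=cloud("scene");save(img,"s3.png",(150,120,310,260),5)
E
```

```text
time: 3.68
tool_pos: [0.5408, -0.3179, 0.1421]
ee_rot: [-3.129, -0.009, 1.49]
wrist_force: [-0.4, 0.3, -1.1]
width: 0.0002
time: 3.93
tool_pos: [0.5451, -0.2721, 0.1204]
ee_rot: [-3.14, -0.005, 1.503]
wrist_force: [1.0, -0.1, 0.3]
width: 0.0004
time: 4.18
tool_pos: [0.547, -0.2678, 0.1226]
ee_rot: [3.138, 0.001, 1.499]
wrist_force: [-0.5, -0.4, -0.6]
width: 0.0007
```

View pics/s3.png

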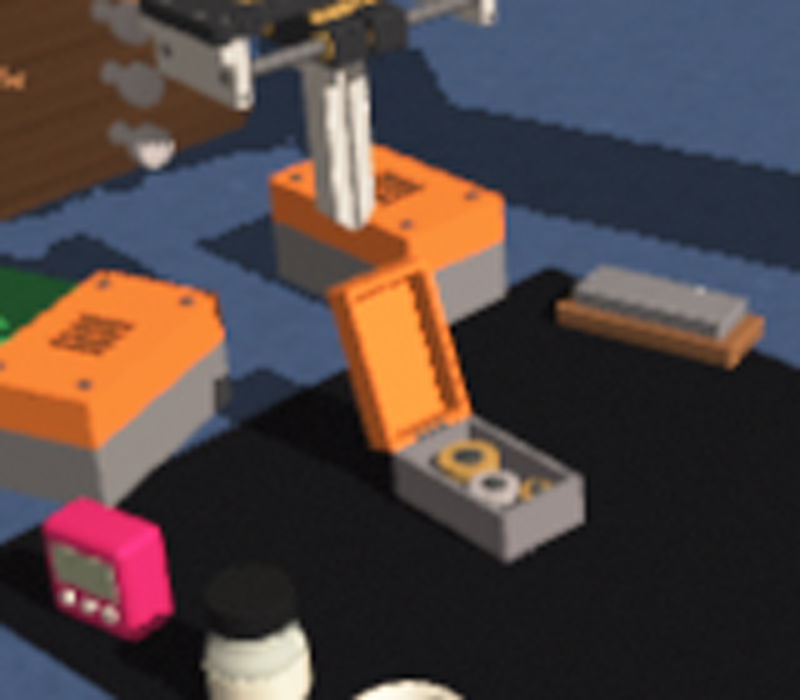

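View pics/w3.png

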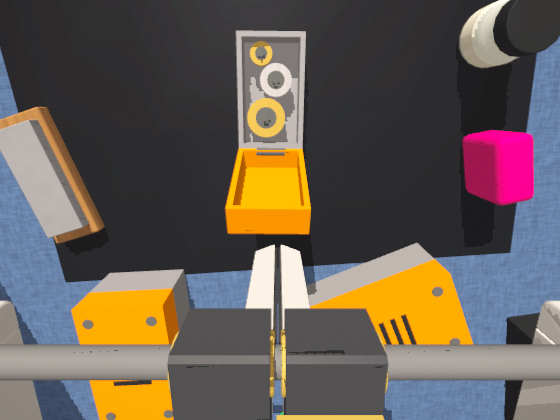

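```bash
python3 -m inch '[{"linear":[0,0.05,0],"twist":0,"gripper":0},{"linear":[0,0.1,0],"twist":0,"gripper":0}]'
python3 -m inch '[{"linear":[0,0.05,-0.01],"twist":0,"gripper":0},{"linear":[0,0.1,-0.02],"twist":0,"gripper":0}]'
python3 -m inch '[{"linear":[0,0.05,-0.01],"twist":0,"gripper":0},{"linear":[0,0.1,-0.02],"twist":0,"gripper":0}]'
python3 - <<'E'
from h import *
img,P=cloud("wrist");save(img,"w4.png")
img,P=cloud("scene");save(img,"s4.png",(150,120,310,260),5)
E
```

```text
time: 4.45
tool_pos: [0.5457, -0.2588, 0.1205]
ee_rot: [3.141, 0.0, 1.497]
wrist_force: [-0.8, -0.4, -0.3]
width: 0.0006
time: 4.62
tool_pos: [0.5457, -0.248, 0.1182]
ee_rot: [3.142, -0.0, 1.498]
wrist_force: [-0.8, 0.5, -0.2]
width: 0.0002
time: 4.78
tool_pos: [0.5456, -0.2377, 0.1161]
ee_rot: [-3.141, -0.0, 1.498]
wrist_force: [0.6, 0.5, 0.3]
width: 0.0003
```

View pics/s4.png

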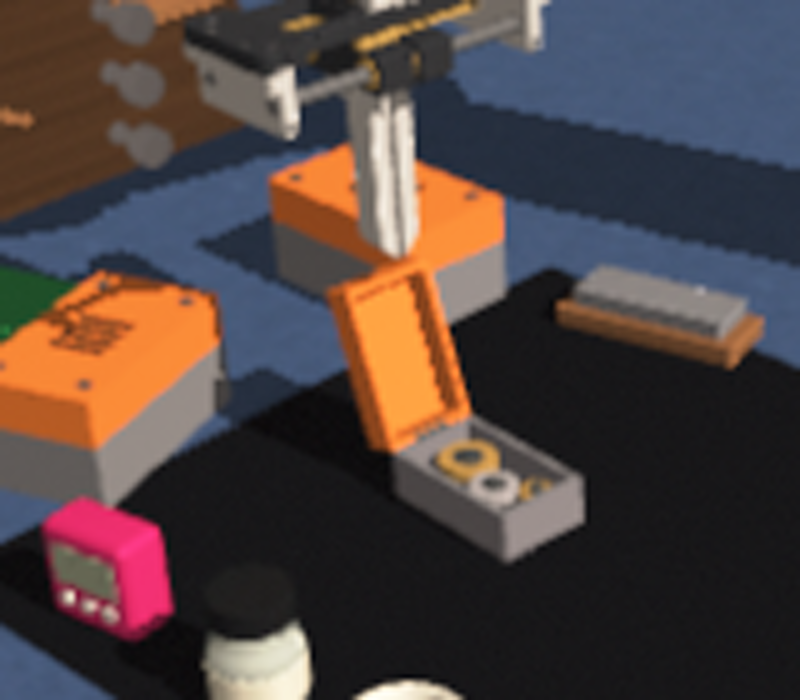

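View pics/w4.png

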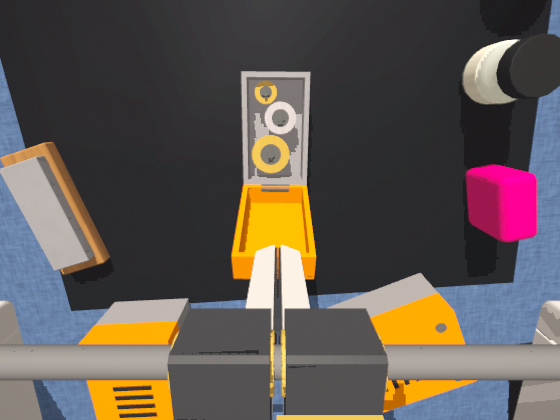

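```bash
python3 - <<'E'
from h import *
o=robot.get_obs();print(o["tool_pos"],o["wrist_force"])
img,P=cloud("scene")
for u,v in [(228,165),(230,168),(229,160),(229,170),(222,176),(236,174),(230,185)]: print(u,v,P[v,u].round(4),img[v,u])
img,P=cloud("wrist")
for u,v in [(265,252),(290,252),(240,265),(310,265),(262,258),(255,290),(270,185)]: print(u,v,P[v,u].round(4),img[v,u])
save(img,"w5.png",(210,160,340,320),3.7)
E
```

```text
[ 0.54562496 -0.23735071  0.11601055] [0.76567982 0.89356725 0.21606325]
228 165 [ 0.5514 -0.2295  0.1488] [219 205 190]
230 168 [ 0.5454 -0.2294  0.1379] [171 160 148]
229 160 [ 0.5468 -0.2294  0.1612] [148 138 129]
229 170 [ 0.552  -0.2265  0.1357] [192 173 156]
222 176 [ 0.5494 -0.2591  0.1062] [214 104  42]
236 174 [ 0.5166 -0.2397  0.1058] [247 152  92]
230 185 [ 0.5329 -0.2487  0.0758] [255 164  67]
265 252 [ 0.5414 -0.2267  0.1433] [252 242 230]
290 252 [ 0.5548 -0.2275  0.1437] [252 242 230]
240 265 [ 0.5222 -0.2484  0.1112] [250 149   0]
310 265 [ 0.5676 -0.2519  0.1107] [250 149   0]
262 258 [ 0.54   -0.2271  0.1499] [252 242 230]
255 290 [ 0.5385 -0.2269  0.1828] [252 242 230]
270 185 [ 0.5427 -0.2143  0.0292] [146 144 135]
```

View pics/w5.png

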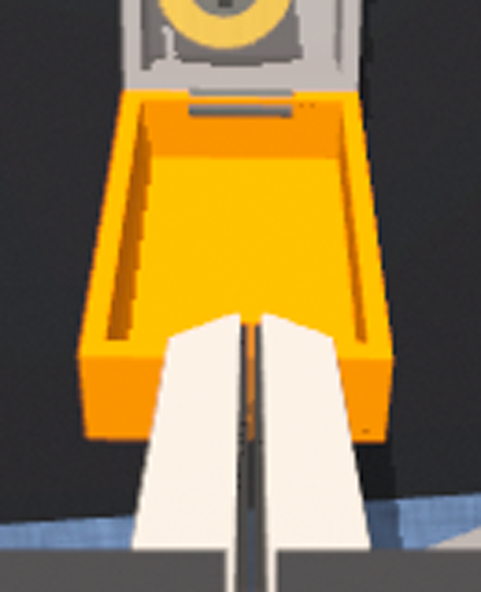

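```bash
python3 - <<'E'
from h import *
s=robot.snapshot("wrist");d=s["depth"];K=s["mtx"];T=np.array(s["hand_eye"])
for u in (262,268,286):
  for v in range(240,300,6):
    p=np.array([(u-K[0,2])/K[0,0],(v-K[1,2])/K[1,1],1])*d[v,u];print(u,v,d[v,u].round(4),(T[:3,:3]@p+T[:3,3]).round(4),s["image"][v,u])
E
```

```text
262 240 0.2512 [-0.0086 -0.0099  0.0401] [255 194   0]
262 246 0.2467 [-0.0112 -0.0097  0.0346] [255 194   0]
262 252 0.1819 [ 0.0105 -0.0067 -0.0265] [252 242 230]
262 258 0.175 [ 0.0103 -0.0064 -0.0338] [252 242 230]
262 264 0.1694 [ 0.0097 -0.0062 -0.0398] [252 242 230]
262 270 0.1606 [ 0.0108 -0.0058 -0.0486] [252 242 230]
262 276 0.1548 [ 0.0107 -0.0055 -0.0546] [252 242 230]
262 282 0.1508 [ 0.01   -0.0053 -0.059 ] [252 242 230]
262 288 0.1453 [ 0.0102 -0.0051 -0.0647] [252 242 230]
262 294 0.1404 [ 0.0103 -0.0049 -0.0698] [252 242 230]
268 240 0.2511 [-0.0086 -0.0054  0.04  ] [255 194   0]
268 246 0.1901 [ 0.0105 -0.0037 -0.018 ] [255 221 165]
268 252 0.1809 [ 0.0109 -0.0035 -0.0274] [252 242 230]
268 258 0.1738 [ 0.0108 -0.0033 -0.0349] [252 242 230]
268 264 0.1675 [ 0.0105 -0.0031 -0.0415] [252 242 230]
268 270 0.1612 [ 0.0105 -0.0029 -0.0481] [252 242 230]
268 276 0.1556 [ 0.0103 -0.0028 -0.0539] [252 242 230]
268 282 0.149 [ 0.0109 -0.0026 -0.0606] [252 242 230]
268 288 0.1443 [ 0.0107 -0.0025 -0.0656] [252 242 230]
268 294 0.1401 [ 0.0104 -0.0024 -0.0701] [252 241 230]
286 240 0.2516 [-0.0088  0.0081  0.0405] [255 194   0]
286 246 0.1903 [ 0.0104  0.0065 -0.0178] [255 235 216]
286 252 0.1816 [ 0.0106  0.0062 -0.0267] [252 242 230]
286 258 0.1758 [ 0.0099  0.0061 -0.033 ] [252 242 230]
286 264 0.1689 [ 0.0099  0.0059 -0.0402] [252 242 230]
286 270 0.1617 [ 0.0103  0.0057 -0.0476] [252 242 230]
286 276 0.1562 [ 0.0101  0.0056 -0.0534] [252 242 230]
286 282 0.1494 [ 0.0107  0.0054 -0.0603] [252 242 230]
286 288 0.1463 [ 0.0097  0.0053 -0.0638] [252 241 230]
286 294 0.1399 [ 0.0106  0.0051 -0.0703] [252 242 230]
```

The depth data shows the fingertips about 18 mm behind the reported TCP rather than 22 mm ahead of it: they sit at z≈0.134 with the TCP at 0.116, and both cameras agree. That is why they passed over the lid without touching it. I'll go back behind the lid and come in 40 mm lower.

```bash
python3 -m inch '[{"linear":[-0.03,-0.3,0.05],"twist":0,"gripper":0},{"linear":[-0.03,-0.55,0.05],"twist":0,"gripper":0},{"linear":[-0.03,-0.55,0.05],"twist":0,"gripper":0}]'
python3 -m inch '[{"linear":[0,0,-0.3],"twist":0,"gripper":0},{"linear":[0,0,-0.45],"twist":0,"gripper":0},{"linear":[0,0,-0.45],"twist":0,"gripper":0}]'
python3 - <<'E'
from h import *
print(robot.get_obs()["tool_pos"])
img,P=cloud("wrist");save(img,"w6.png")
img,P=cloud("scene");save(img,"s6.png",(150,120,310,260),5)
E
```

```text
time: 5.28
tool_pos: [0.5424, -0.2978, 0.1215]
ee_rot: [3.141, 0.003, 1.494]
wrist_force: [-0.3, 0.0, 1.1]
width: -0.0
time: 5.53
tool_pos: [0.5402, -0.2918, 0.0716]
ee_rot: [-3.134, -0.004, 1.497]
wrist_force: [-1.5, 1.1, -0.8]
width: 0.0002
[ 0.5401853  -0.29182218  0.07157112]
```

View pics/s6.png

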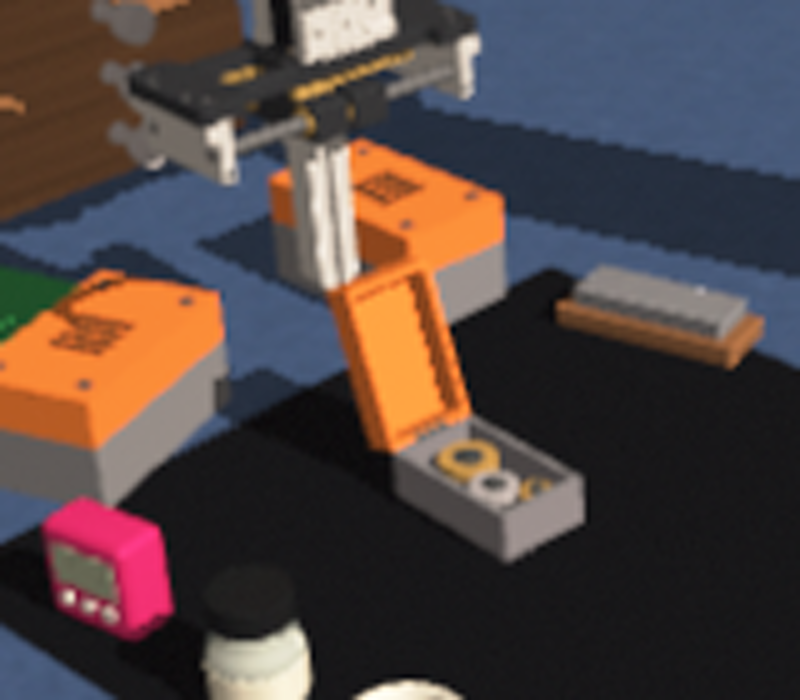

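View pics/w6.png

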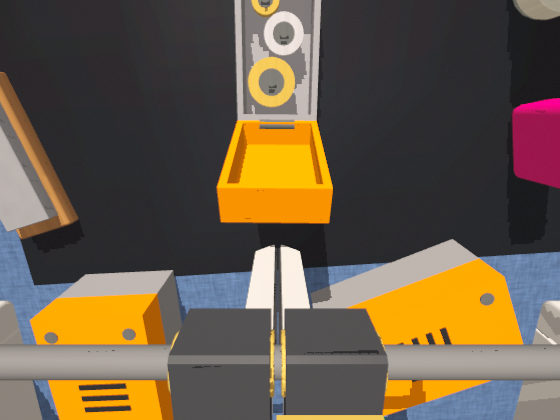

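Now the finger is behind the lid and centred (finger at x=278, lid at x=275). I'll push forward in small steps.

```bash
python3 -m inch '[{"linear":[0.02,0.1,0],"twist":0,"gripper":0},{"linear":[0.02,0.2,0],"twist":0,"gripper":0},{"linear":[0.02,0.2,0],"twist":0,"gripper":0}]'
python3 -m inch '[{"linear":[0,0.05,0],"twist":0,"gripper":0},{"linear":[0,0.1,0],"twist":0,"gripper":0}]'
python3 -m inch '[{"linear":[0,0.05,0],"twist":0,"gripper":0},{"linear":[0,0.1,0],"twist":0,"gripper":0}]'
python3 - <<'E'
from h import *
print(robot.get_obs()["tool_pos"])
img,P=cloud("wrist");save(img,"w7.png")
img,P=cloud("scene");save(img,"s7.png",(150,120,310,260),5)
E
```

```text
time: 5.88
tool_pos: [0.5459, -0.2716, 0.0782]
ee_rot: [3.139, 0.0, 1.5]
wrist_force: [0.7, 0.4, 0.1]
width: 0.0004
time: 6.05
tool_pos: [0.5454, -0.2636, 0.0776]
ee_rot: [3.139, 0.002, 1.498]
wrist_force: [-0.5, -1.0, 1.0]
width: 0.0003
time: 6.22
tool_pos: [0.545, -0.2531, 0.0768]
ee_rot: [3.141, 0.001, 1.498]
wrist_force: [-0.0, -0.8, 2.0]
width: 0.0007
[ 0.54495259 -0.25310402  0.07676602]
```

View pics/s7.png

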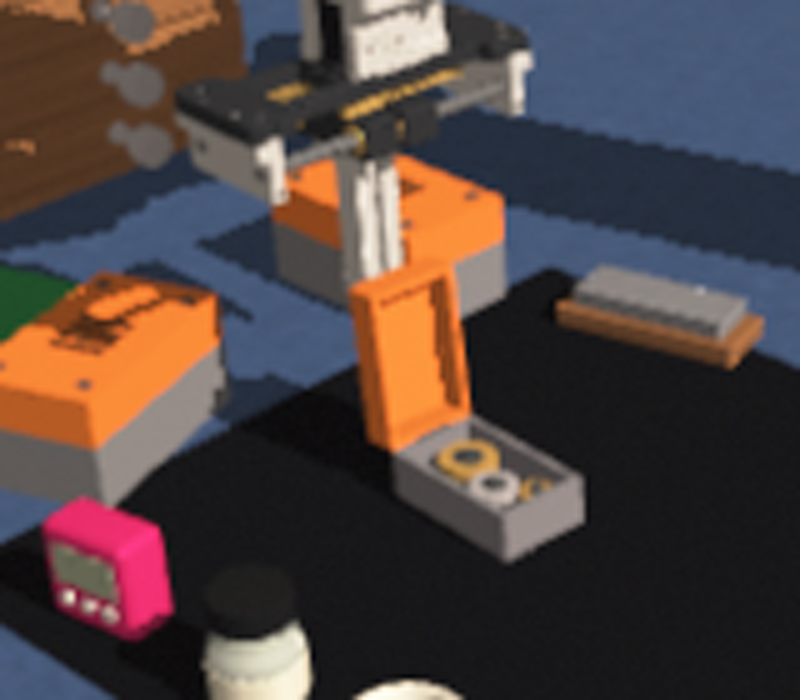

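The lid is moving with about 1 N and the base stays put. I continue along the arc.

```bash
python3 -m inch '[{"linear":[0.01,0.07,0],"twist":0,"gripper":0},{"linear":[0.01,0.14,0],"twist":0,"gripper":0},{"linear":[0.02,0.21,0],"twist":0,"gripper":0},{"linear":[0.02,0.28,0.01],"twist":0,"gripper":0}]'
python3 -m inch '[{"linear":[0.005,0.06,0],"twist":0,"gripper":0},{"linear":[0.01,0.12,0],"twist":0,"gripper":0},{"linear":[0.015,0.18,-0.01],"twist":0,"gripper":0}]'
python3 - <<'E'
from h import *
print(robot.get_obs()["tool_pos"])
img,P=cloud("scene");save(img,"s8.png",(150,120,310,260),5)
E
```

```text
time: 6.65
tool_pos: [0.5469, -0.2246, 0.0771]
ee_rot: [3.142, -0.0, 1.498]
wrist_force: [-0.3, -1.0, 0.2]
width: 0.0005
time: 6.9
tool_pos: [0.5483, -0.2066, 0.0763]
ee_rot: [-3.142, -0.0, 1.498]
wrist_force: [-0.4, -0.6, 0.3]
width: 0.0007
[ 0.54825201 -0.20655644  0.07627752]
```

View pics/s8.png

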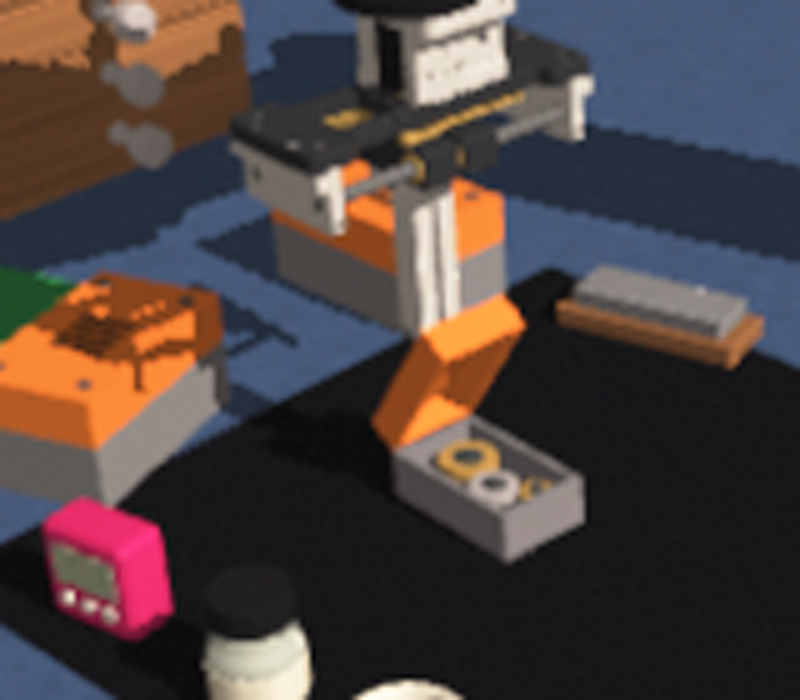

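```bash
python3 -m inch '[{"linear":[0.005,0.06,-0.02],"twist":0,"gripper":0},{"linear":[0.01,0.12,-0.04],"twist":0,"gripper":0},{"linear":[0.015,0.17,-0.06],"twist":0,"gripper":0},{"linear":[0.02,0.25,-0.11],"twist":0,"gripper":0},{"linear":[0.02,0.32,-0.17],"twist":0,"gripper":0}]'
python3 -m inch '[{"linear":[0.005,0.04,-0.05],"twist":0,"gripper":0},{"linear":[0.01,0.08,-0.1],"twist":0,"gripper":0},{"linear":[0.01,0.11,-0.15],"twist":0,"gripper":0},{"linear":[0.01,0.15,-0.21],"twist":0,"gripper":0},{"linear":[0.01,0.19,-0.28],"twist":0,"gripper":0}]'
python3 - <<'E'
from h import *
print(robot.get_obs()["tool_pos"])
img,P=cloud("scene");save(img,"s9.png",(150,120,310,260),5)
E
```

```text
time: 7.37
tool_pos: [0.5507, -0.1747, 0.0592]
ee_rot: [3.14, -0.0, 1.498]
wrist_force: [0.3, -0.5, 1.2]
width: 0.0006
time: 7.78
tool_pos: [0.5517, -0.1572, 0.0322]
ee_rot: [3.14, 0.003, 1.498]
wrist_force: [-11.2, -5.8, 45.7]
width: 0.0005
[ 0.55171663 -0.15724848  0.03216242]
```

View pics/s9.png

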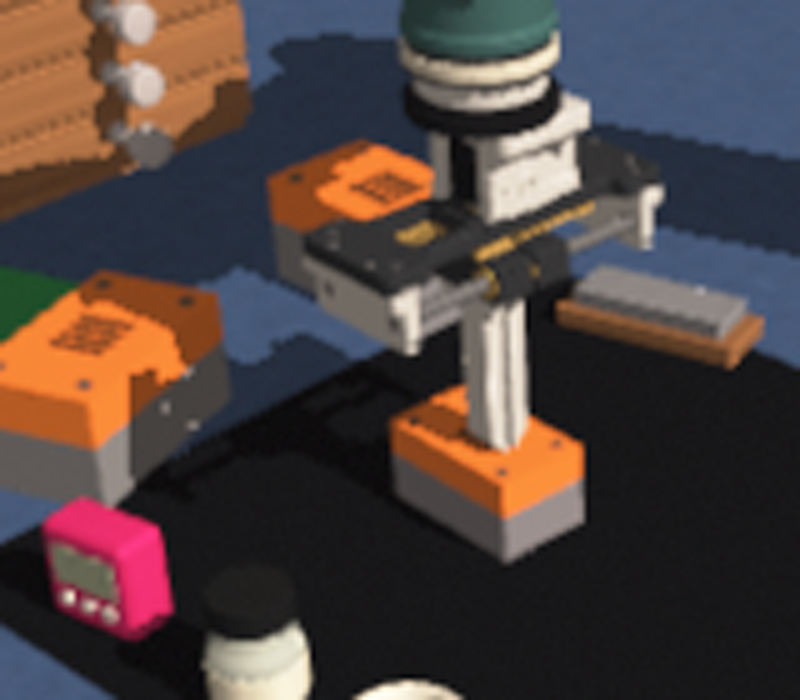

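The lid is down. The wrist felt 46 N at contact, so I back off at once.

```bash
python3 -m inch '[{"linear":[0,0,0.1],"twist":0,"gripper":0},{"linear":[0,0,0.4],"twist":0,"gripper":0},{"linear":[0,-0.1,0.8],"twist":0,"gripper":1},{"linear":[0,-0.1,1],"twist":0,"gripper":1},{"linear":[0,-0.1,1],"twist":0,"gripper":1}]'
python3 -m inch '[{"linear":[0,-0.3,0.2],"twist":0,"gripper":1},{"linear":[0,-0.6,0.2],"twist":0,"gripper":1},{"linear":[0,-0.6,0.2],"twist":0,"gripper":1},{"linear":[0,-0.6,0.2],"twist":0,"gripper":1}]'
python3 - <<'E'
from h import *
img,P=cloud("wrist");np.savez("w10.npz",img=img,P=P);save(img,"w10.png")
img,P=cloud("scene");save(img,"s10.png",(190,160,290,240),8)
E
```

```text
time: 8.25
tool_pos: [0.5546, -0.1679, 0.1381]
ee_rot: [3.13, 0.003, 1.497]
wrist_force: [0.2, 0.5, 0.0]
width: 0.0172
time: 8.58
tool_pos: [0.5506, -0.2271, 0.1498]
ee_rot: [-3.14, -0.001, 1.496]
wrist_force: [-0.3, -0.4, 0.3]
width: 0.0435
```

View pics/s10.png

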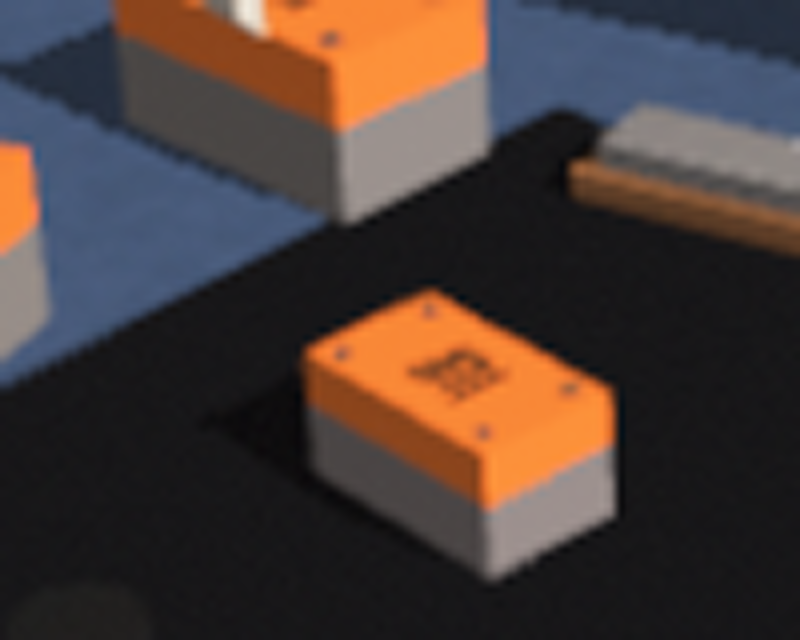

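View pics/w10.png

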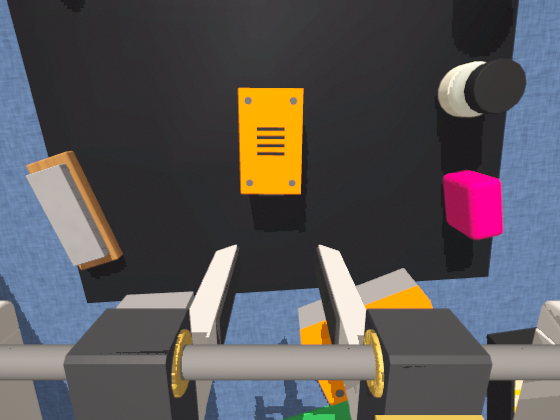

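The lid is shut edge to edge in the scene view, and the wrist view shows the case top from (239,88) to (303,194). I'll measure the case pose and the fingertips again.

```bash
python3 - <<'E'
from h import *
d=np.load("w10.npz");P=d["P"];img=d["img"].astype(int)
X,Y,Z=P[...,0],P[...,1],P[...,2]
reg=np.zeros(X.shape,bool);reg[70:215,220:320]=1
m=reg&(Z>.042)&(Z<.055)
q=P[m];print(len(q),np.median(q[:,2]),cv2.minAreaRect(q[:,:2].astype(np.float32)),q.min(0),q.max(0))
# plane tilt
A=np.c_[q[:,:2],np.ones(len(q))];print("plane",np.linalg.lstsq(A,q[:,2],rcond=None)[0])
s=robot.snapshot("wrist");dd=s["depth"];K=s["mtx"];T=np.array(s["hand_eye"]);o=robot.get_obs();print(o["tool_pos"],o["ee_rot"],o["width"])
for u,v in [(215,270),(228,250),(232,247),(340,270),(325,250),(322,247)]:
    p=np.array([(u-K[0,2])/K[0,0],(v-K[1,2])/K[1,1],1])*dd[v,u];print(u,v,(T[:3,:3]@p+T[:3,3]).round(4))
E
```

```text
6574 0.048247181412124286 ((0.5503859519958496, -0.169284850358963), (0.08997228741645813, 0.05410706251859665), 85.3644790649414) [ 0.52032024 -0.21629207  0.04569876] [ 0.58088684 -0.12267009  0.0507305 ]
plane [ 0.00020634 -0.00070703  0.04800028]
[ 0.5507341  -0.22521629  0.14993182] [-3.13952831e+00 -1.61650227e-03  1.49854823e+00] 0.05551963112959654
215 270 [ 0.011  -0.0281 -0.0491]
228 250 [ 0.0098 -0.0258 -0.0221]
232 247 [ 0.009  -0.0244 -0.016 ]
340 270 [ 0.0107  0.0315 -0.0485]
325 250 [ 0.0088  0.0283 -0.0198]
322 247 [-0.059   0.0506  0.1477]
```

```bash
python3 -m inch '[{"linear":[-0.01,0.25,0],"twist":-0.008,"gripper":1},{"linear":[-0.01,0.5,0],"twist":-0.008,"gripper":1},{"linear":[-0.01,0.5,-0.2],"twist":-0.008,"gripper":1},{"linear":[-0.01,0.5,-0.5],"twist":-0.008,"gripper":1},{"linear":[-0.01,0.5,-0.7],"twist":-0.008,"gripper":1},{"linear":[-0.01,0.5,-0.7],"twist":-0.008,"gripper":1}]'
python3 - <<'E'
from h import *
print(robot.get_obs()["tool_pos"])
img,P=cloud("wrist");save(img,"w11.png")
img,P=cloud("scene");save(img,"s11.png",(150,120,310,260),5)
E
```

```text
time: 9.23
tool_pos: [0.5465, -0.1733, 0.0753]
ee_rot: [-3.131, -0.004, 1.491]
wrist_force: [-0.4, 0.7, -0.8]
width: 0.0932
[ 0.54654778 -0.1733133   0.07526458]
```

View pics/w11.png

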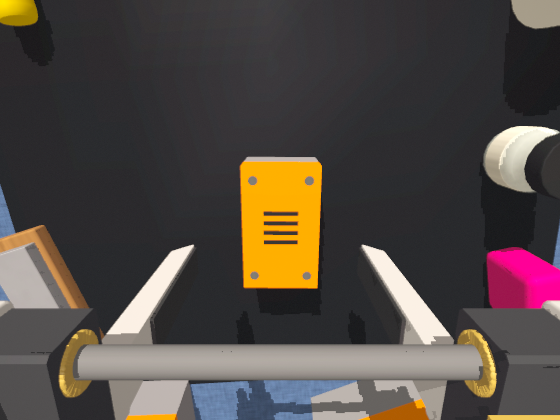

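View pics/s11.png

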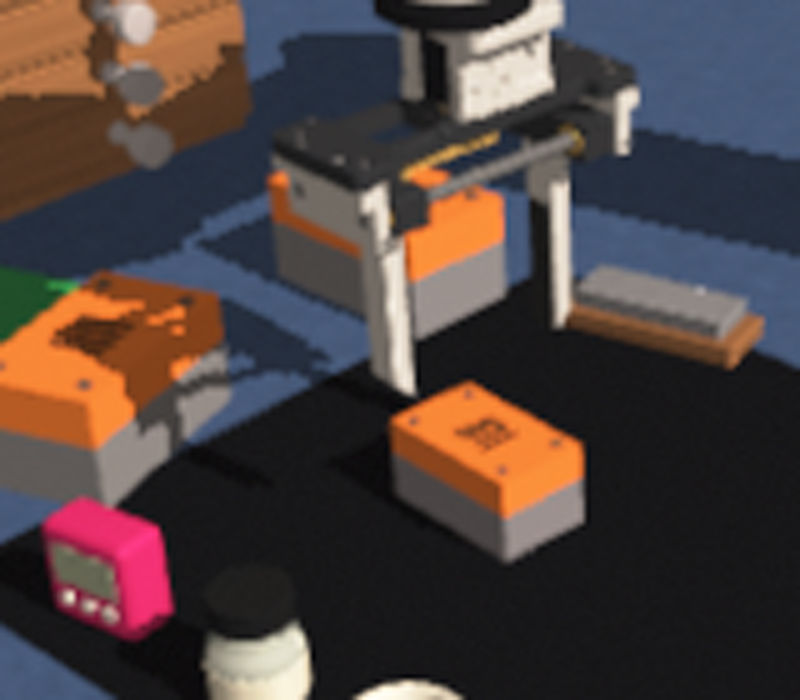

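```bash
python3 -m inch '[{"linear":[0,0,-0.25],"twist":0,"gripper":1},{"linear":[0,0,-0.5],"twist":0,"gripper":1},{"linear":[0,0,-0.7],"twist":0,"gripper":1},{"linear":[0,0,-0.8],"twist":0,"gripper":1},{"linear":[0,0,-0.8],"twist":0,"gripper":1},{"linear":[0,0,-0.8],"twist":0,"gripper":1}]'
python3 - <<'E'
from h import *
print(robot.get_obs()["tool_pos"],robot.get_obs()["wrist_force"])
img,P=cloud("wrist");save(img,"w12.png")
img,P=cloud("scene");save(img,"s12.png",(150,120,310,260),5)
for u,v in []:pass
print(robot.get_obs()["tool_pos"])
E
```

```text
time: 9.83
tool_pos: [0.5512, -0.1766, 0.0026]
ee_rot: [3.14, 0.0, 1.49]
wrist_force: [0.4, 0.3, 0.7]
width: 0.0943
[ 0.55115821 -0.17663078  0.00264155] [0.40533627 0.29681385 0.66713312]
[ 0.55200215 -0.17704811  0.00373217]
```

View pics/s12.png

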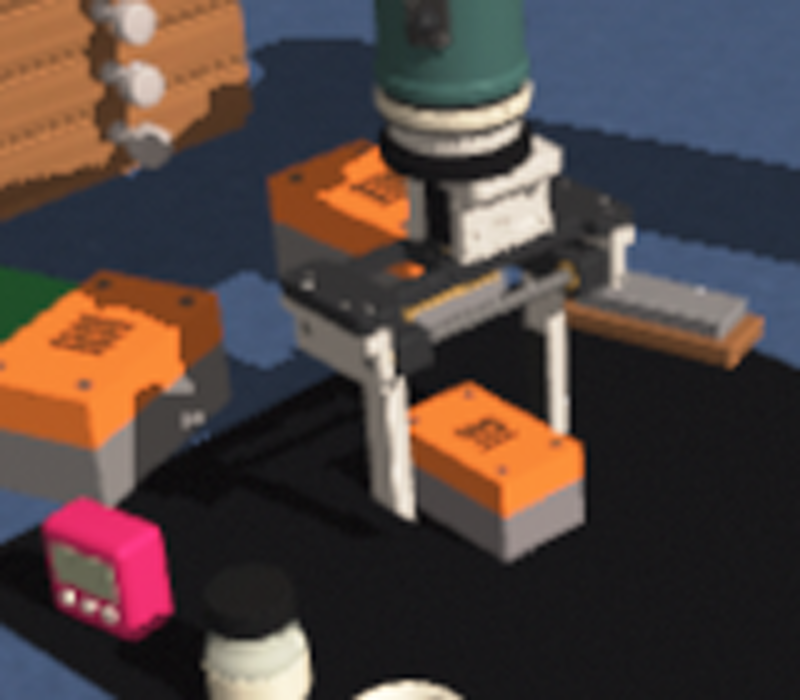

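View pics/w12.png

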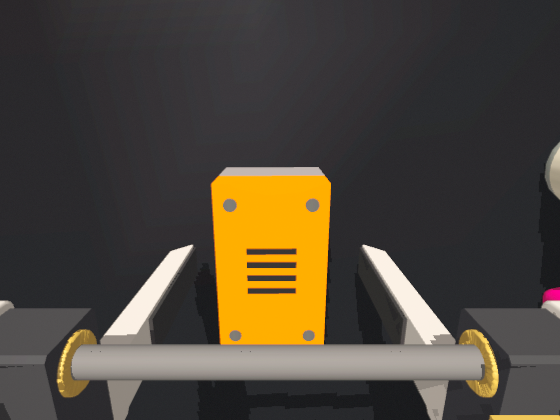

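```bash
python3 -m inch '[{"linear":[-0.02,0.01,-0.06],"twist":0,"gripper":1},{"linear":[-0.025,0.02,-0.11],"twist":0,"gripper":1},{"linear":[-0.025,0.02,-0.11],"twist":0,"gripper":1},{"linear":[-0.025,0.02,-0.11],"twist":0,"gripper":1}]'
python3 -m inch '[{"linear":[0,0,0],"twist":0,"gripper":0.6},{"linear":[0,0,0],"twist":0,"gripper":0.6},{"linear":[0,0,0],"twist":0,"gripper":0.6},{"linear":[0,0,0],"twist":0,"gripper":0.55},{"linear":[0,0,0],"twist":0,"gripper":0.5},{"linear":[0,0,0],"twist":0,"gripper":0.3},{"linear":[0,0,0],"twist":0,"gripper":0.1},{"linear":[0,0,0],"twist":0,"gripper":0},{"linear":[0,0,0],"twist":0,"gripper":0}]'
python3 - <<'E'
from h import *
print(robot.get_obs()["tool_pos"],robot.get_obs()["wrist_force"],robot.get_obs()["width"])
img,P=cloud("wrist");save(img,"w13.png")
img,P=cloud("scene");save(img,"s13.png",(150,120,310,260),5)
E
```

```text
time: 10.27
tool_pos: [0.5473, -0.1741, -0.0101]
ee_rot: [-3.141, -0.0, 1.49]
wrist_force: [0.7, -0.2, -0.5]
width: 0.0942
time: 11.02
tool_pos: [0.5479, -0.1744, -0.0096]
ee_rot: [3.141, 0.0, 1.49]
wrist_force: [1.0, -0.2, 0.3]
width: 0.0542
[ 0.54790646 -0.17444946 -0.00964538] [ 0.98868752 -0.16048449  0.26556136] 0.05422447274075469
```

View pics/s13.png

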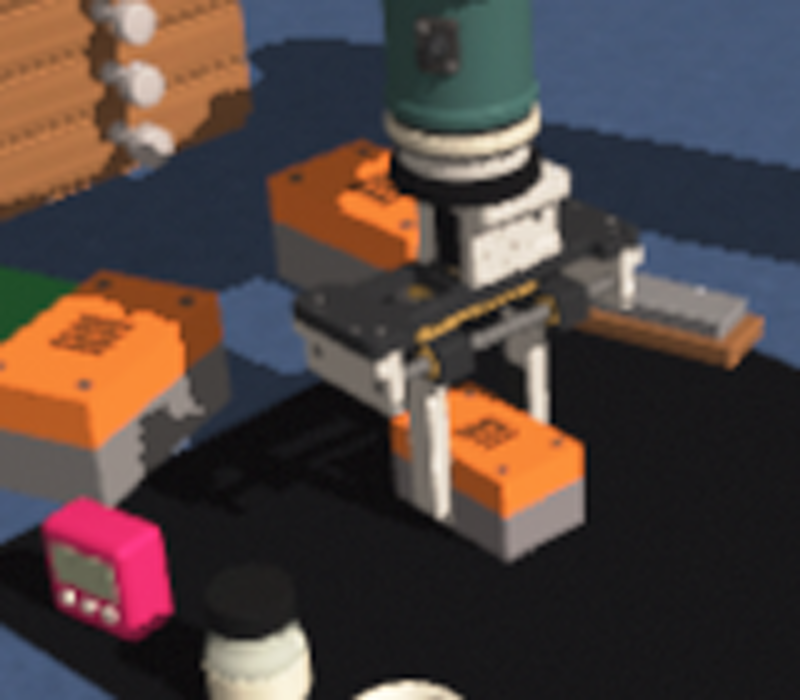

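View pics/w13.png

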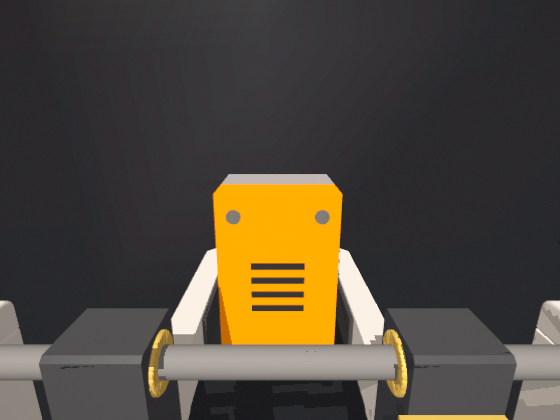

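The case is gripped at 54.2 mm with TCP z about −0.010. I'll lift it 20 mm, check the grip, then carry.

```bash
python3 -m inch '[{"linear":[0,0,0.07],"twist":0,"gripper":0},{"linear":[0,0,0.14],"twist":0,"gripper":0},{"linear":[0,0,0.2],"twist":0,"gripper":0},{"linear":[0,0,0.2],"twist":0,"gripper":0}]'
python3 -m inch '[{"linear":[-0.03,0.2,0],"twist":0.02,"gripper":0},{"linear":[-0.06,0.4,0],"twist":0.05,"gripper":0},{"linear":[-0.09,0.6,0],"twist":0.08,"gripper":0},{"linear":[-0.12,0.8,0],"twist":0.11,"gripper":0},{"linear":[-0.15,1,0],"twist":0.14,"gripper":0}]'
python3 -m inch '[{"linear":[-0.03,0.2,0],"twist":0.03,"gripper":0},{"linear":[-0.06,0.4,0],"twist":0.06,"gripper":0},{"linear":[-0.09,0.6,0],"twist":0.09,"gripper":0},{"linear":[-0.12,0.8,0],"twist":0.11,"gripper":0},{"linear":[-0.15,0.9,0],"twist":0.13,"gripper":0},{"linear":[-0.15,1,0],"twist":0.13,"gripper":0},{"linear":[-0.15,1,0],"twist":0.13,"gripper":0}]'
python3 - <<'E'
from h import *
o=robot.get_obs();print(o["tool_pos"],o["ee_rot"],o["wrist_force"],o["width"])
img,P=cloud("wrist");np.savez("w14.npz",img=img,P=P,pos=o["tool_pos"],rot=o["ee_rot"]);save(img,"w14.png")
img,P=cloud("scene");save(img,"s14.png",(230,150,490,310),3)
E
```

```text
time: 11.45
tool_pos: [0.5487, -0.1748, 0.012]
ee_rot: [3.139, 0.001, 1.49]
wrist_force: [0.7, -0.6, -3.7]
width: 0.0539
time: 11.87
tool_pos: [0.5323, -0.0735, 0.0102]
ee_rot: [-3.141, -0.0, 1.637]
wrist_force: [0.6, -0.1, -3.6]
width: 0.0534
time: 12.45
tool_pos: [0.5176, 0.027, 0.0103]
ee_rot: [3.141, -0.001, 1.774]
wrist_force: [-0.0, -0.2, -3.8]
width: 0.0536
[0.5175986  0.02696642 0.01030489] [ 3.14133770e+00 -5.29206060e-04  1.77360636e+00] [-0.01968935 -0.15307813 -3.83565582] 0.05356448740356636
```

View pics/s14.png

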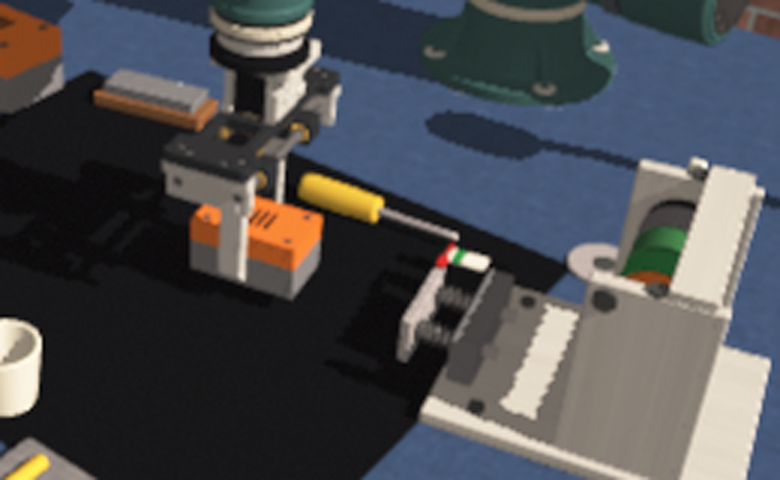

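View pics/w14.png

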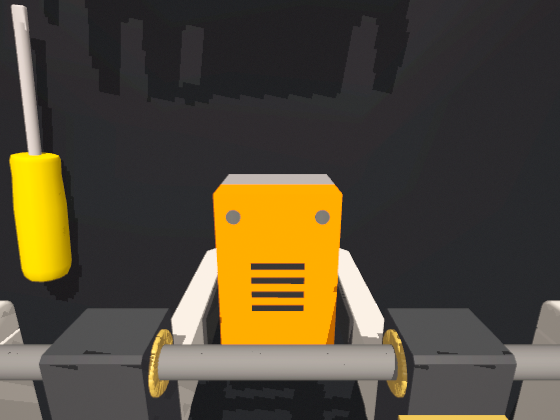

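The case is held level (3.8 N) and the driver at (40,150) is well to the side. I'll move closer to bring the plate into the wrist view.

```bash
python3 -m inch '[{"linear":[-0.03,0.15,0],"twist":0,"gripper":0},{"linear":[-0.06,0.3,0],"twist":0,"gripper":0},{"linear":[-0.08,0.4,0],"twist":0,"gripper":0},{"linear":[-0.1,0.48,0],"twist":0,"gripper":0},{"linear":[-0.1,0.48,0],"twist":0,"gripper":0},{"linear":[-0.1,0.48,0],"twist":0,"gripper":0}]'
python3 - <<'E'
from h import *
o=robot.get_obs();print(o["tool_pos"],o["ee_rot"],o["wrist_force"],o["width"])
img,P=cloud("wrist");np.savez("w15.npz",img=img,P=P,pos=o["tool_pos"],rot=o["ee_rot"]);save(img,"w15.png")
img,P=cloud("top");np.savez("t15.npz",img=img,P=P);save(img,"t15.png",(130,170,270,275),5.6)
E
```

```text
time: 13.05
tool_pos: [0.5079, 0.0732, 0.0103]
ee_rot: [3.142, 0.001, 1.773]
wrist_force: [-0.4, -0.4, -3.9]
width: 0.0541
[0.5078746  0.0732177  0.01030393] [3.14150510e+00 8.40166777e-04 1.77267600e+00] [-0.44045604 -0.36911485 -3.86925532] 0.05412375785263108
```

View pics/w15.png

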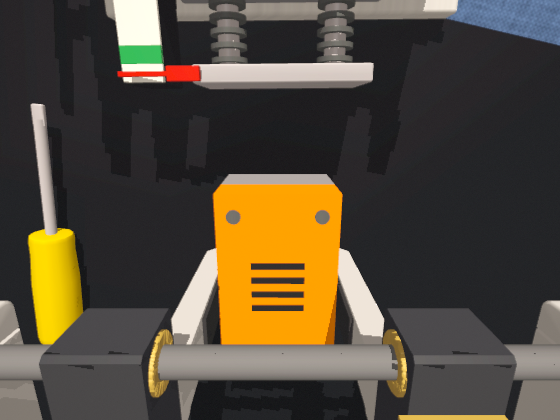

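View pics/t15.png

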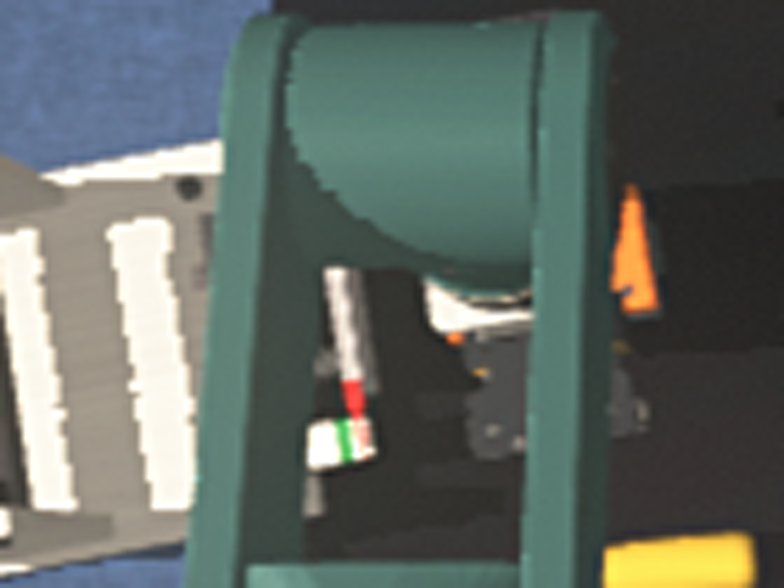

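```bash
python3 - <<'E'
import numpy as np,cv2
d=np.load("w15.npz");im=d["img"];P=d["P"]
cv2.imwrite("pics/w15c.png",cv2.resize(im[50:100,180:390],None,fx=3.8,fy=3.8,interpolation=cv2.INTER_CUBIC)[:,:,::-1])
R=im[50:100].astype(int)
# plate bright top-face: find the brightness edges per column
g=cv2.cvtColor(im,cv2.COLOR_RGB2GRAY).astype(int)
for u in range(190,380,10):
    print(u,[int(x) for x in g[58:94,u]])
print(g[70,186:206].tolist(),g[70,364:380].tolist())
print(P[70,[210,250,290,330,365]].round(4)); print(P[72,[210,250,290,330,365]].round(4))
E
```

```text
190 [33, 33, 32, 33, 34, 34, 35, 77, 102, 102, 101, 103, 104, 103, 104, 103, 103, 103, 104, 103, 102, 103, 90, 59, 33, 33, 33, 34, 34, 33, 33, 32, 32, 32, 34, 33]
200 [32, 33, 34, 33, 32, 32, 192, 227, 203, 177, 171, 171, 123, 109, 99, 96, 95, 91, 87, 86, 85, 104, 110, 141, 131, 119, 114, 98, 49, 33, 30, 31, 31, 34, 32, 33]
210 [35, 34, 34, 32, 34, 33, 226, 230, 219, 216, 215, 214, 212, 212, 212, 210, 210, 210, 208, 208, 206, 206, 207, 191, 147, 118, 112, 114, 112, 114, 114, 57, 32, 31, 31, 32]
220 [108, 108, 107, 88, 65, 115, 232, 230, 219, 216, 215, 213, 213, 212, 211, 210, 209, 209, 208, 207, 206, 206, 207, 187, 142, 118, 113, 114, 113, 114, 113, 56, 32, 31, 32, 31]
230 [115, 116, 115, 80, 109, 129, 233, 229, 219, 215, 215, 213, 212, 212, 210, 210, 209, 209, 208, 207, 206, 206, 209, 185, 137, 116, 113, 114, 112, 114, 98, 48, 34, 30, 31, 32]
240 [104, 103, 104, 94, 65, 102, 232, 228, 219, 217, 214, 212, 212, 211, 210, 209, 208, 208, 208, 206, 206, 206, 208, 182, 134, 115, 112, 114, 113, 114, 98, 49, 31, 31, 32, 33]
250 [32, 30, 33, 33, 33, 78, 232, 227, 217, 215, 214, 212, 211, 210
[... 1904 characters left out ...]
 212, 211, 210, 208, 207, 205, 205, 205, 204, 204, 205, 173, 127, 112, 112, 111, 66, 35, 31, 30, 29, 31, 30, 29, 28]
370 [30, 32, 32, 30, 120, 223, 221, 217, 215, 214, 213, 212, 211, 210, 209, 207, 206, 205, 205, 204, 204, 204, 168, 122, 56, 31, 30, 30, 31, 31, 31, 30, 31, 31, 30, 29]
[103, 104, 105, 104, 104, 104, 103, 101, 103, 105, 103, 102, 91, 80, 123, 169, 212, 212, 213, 213] [211, 210, 210, 211, 211, 210, 211, 210, 193, 89, 30, 30, 29, 30, 32, 31]
[[0.4604 0.166  0.046 ]
 [0.4776 0.1696 0.0453]
 [0.4948 0.1729 0.048 ]
 [0.5119 0.1766 0.0464]
 [0.5271 0.1797 0.046 ]]
[[0.4608 0.1652 0.0471]
 [0.4778 0.1688 0.0459]
 [0.495  0.1723 0.0461]
 [0.5122 0.1758 0.0458]
 [0.5275 0.1791 0.045 ]]
```

View pics/w15c.png

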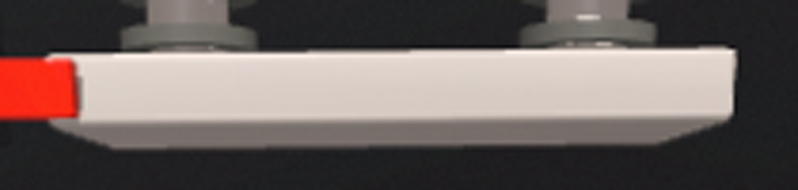

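The wrist view shows the plate's top edge from (193,82) to (373,80), nearly parallel to the case nose (215–341 at row 185). I'll work out the exact offset.

```bash
cat >> h.py <<'E'
def ray(u,v,z,s,pos,rot):
    from scipy.spatial.transform import Rotation as R
    K=s["mtx"];T=np.array(s["hand_eye"]);Rw=R.from_euler("xyz",rot).as_matrix()
    d=Rw@(T[:3,:3]@np.array([(u-K[0,2])/K[0,0],(v-K[1,2])/K[1,1],1]));c=Rw@T[:3,3]+pos
    return c+d*(z-c[2])/d[2]
E
python3 - <<'E'
from h import *
s=robot.snapshot("wrist");o=robot.get_obs();d=np.load("w15.npz");pos,rot=d["pos"],d["rot"]
f=lambda u,v,z:ray(u,v,z,s,pos,rot)
L,R_=f(193.2,81.6,.046),f(373,80,.046)
print("plate front top",L,R_,np.hypot(*(R_-L)[:2]),"yaw",90+np.degrees(np.arctan2(R_[1]-L[1],R_[0]-L[0])),"mid",(L+R_)/2)
L,R_=f(199,64,.046),f(373,62.1,.046);print("back yaw",90+np.degrees(np.arctan2(R_[1]-L[1],R_[0]-L[0])))
g=cv2.cvtColor(d["img"],cv2.COLOR_RGB2GRAY).astype(int)
im=d["img"].astype(int);sat=im.max(2)-im.min(2)
for u in (225,240,260,280,300,320,335): print(u,sat[172:196,u].tolist())
for v in (200,215,240): print(v,[int(np.argmax(sat[v]>120)),559-int(np.argmax(sat[v,::-1]>120))], sat[v,210:222].tolist(),sat[v,334:346].tolist())
P=d["P"];q=P[175:345,205:350].reshape(-1,3);q=q[(q[:,2]>.062)&(q[:,2]<.075)];print(len(q),np.median(q[:,2]),cv2.minAreaRect(q[:,:2].astype(np.float32)))
print("tilt",np.linalg.lstsq(np.c_[q[:,:2],np.ones(len(q))],q[:,2],rcond=None)[0])
E
```

```text
plate front top [0.45384716 0.1598219  0.046     ] [0.53163172 0.17645159 0.046     ] 0.07954234809873027 yaw 102.06769245046526 mid [0.49273944 0.16813674 0.046     ]
back yaw 102.1690924227402
225 [2, 2, 4, 4, 2, 2, 8, 13, 13, 13, 13, 14, 157, 255, 255, 255, 255, 255, 255, 255, 255, 255, 255, 255]
240 [2, 2, 13, 13, 14, 14, 13, 14, 13, 13, 13, 14, 156, 255, 255, 255, 255, 255, 255, 255, 255, 255, 255, 255]
260 [3, 2, 13, 14, 13, 14, 14, 13, 13, 13, 14, 14, 155, 255, 255, 255, 255, 255, 255, 255, 255, 255, 255, 255]
280 [2, 2, 13, 14, 14, 14, 14, 14, 14, 13, 14, 14, 155, 255, 255, 255, 255, 255, 255, 255, 255, 255, 255, 255]
300 [3, 2, 13, 13, 14, 13, 13, 13, 14, 14, 13, 14, 156, 255, 255, 255, 255, 255, 255, 255, 255, 255, 255, 255]
320 [2, 2, 14, 14, 14, 14, 14, 14, 13, 14, 14, 13, 155, 255, 255, 255, 255, 255, 255, 255, 255, 255, 255, 255]
335 [3, 2, 1, 2, 3, 4, 4, 4, 3, 3, 3, 2, 3, 143, 255, 255, 255, 255, 255, 255, 255, 255, 255, 255]
200 [213, 341] [3, 4, 26, 164, 255, 255, 255, 255, 255, 255, 255, 255] [255, 255, 255, 255, 255, 255, 255, 255, 80, 2, 3, 3]
215 [214, 340] [2, 3, 4, 63, 208, 255, 255, 255, 255, 255, 255, 255] [255, 255, 255, 255, 255, 255, 255, 97, 3, 3, 3, 2]
240 [28, 339] [1, 3, 3, 2, 2, 142, 255, 255, 255, 255, 255, 255] [255, 255, 255, 255, 255, 255, 2, 3, 2, 3, 2, 3]
18990 0.06819418404599181 ((0.5067239999771118, 0.08619417250156403), (0.06733197718858719, 0.07503550499677658), 11.745933532714844)
tilt [ 0.0014009  -0.00690812  0.06808943]
```

The plate yaw is 102.1° and the case yaw 101.6°. The gap is about 46 mm and the case is about 3.5 mm off to −x. I'll correct that while moving closer, then lower to the bench.

```bash
python3 -m inch '[{"linear":[0,0.1,0],"twist":0.005,"gripper":0},{"linear":[-0.01,0.2,0],"twist":0.009,"gripper":0},{"linear":[-0.01,0.2,-0.05],"twist":0.009,"gripper":0},{"linear":[-0.01,0.2,-0.1],"twist":0.009,"gripper":0},{"linear":[-0.01,0.2,-0.14],"twist":0.009,"gripper":0},{"linear":[-0.01,0.2,-0.17],"twist":0.009,"gripper":0},{"linear":[-0.01,0.2,-0.17],"twist":0.009,"gripper":0},{"linear":[-0.01,0.2,-0.17],"twist":0.009,"gripper":0}]'
python3 - <<'E'
from h import *
o=robot.get_obs();print(o["tool_pos"],o["ee_rot"],o["wrist_force"],o["width"])
img,P=cloud("wrist");np.savez("w16.npz",img=img,P=P,pos=o["tool_pos"],rot=o["ee_rot"]);save(img,"w16.png")
img,P=cloud("scene");save(img,"s16.png",(270,160,470,310),4)
E
```

```text
time: 13.87
tool_pos: [0.5064, 0.0934, -0.0072]
ee_rot: [-3.141, -0.0, 1.781]
wrist_force: [0.1, 0.6, -3.7]
width: 0.0535
[ 0.5064362   0.09338319 -0.0071844 ] [-3.14072575e+00 -2.34043556e-05  1.78144937e+00] [ 0.10925789  0.55288066 -3.69154665] 0.05352261552285336
```

View pics/s16.png

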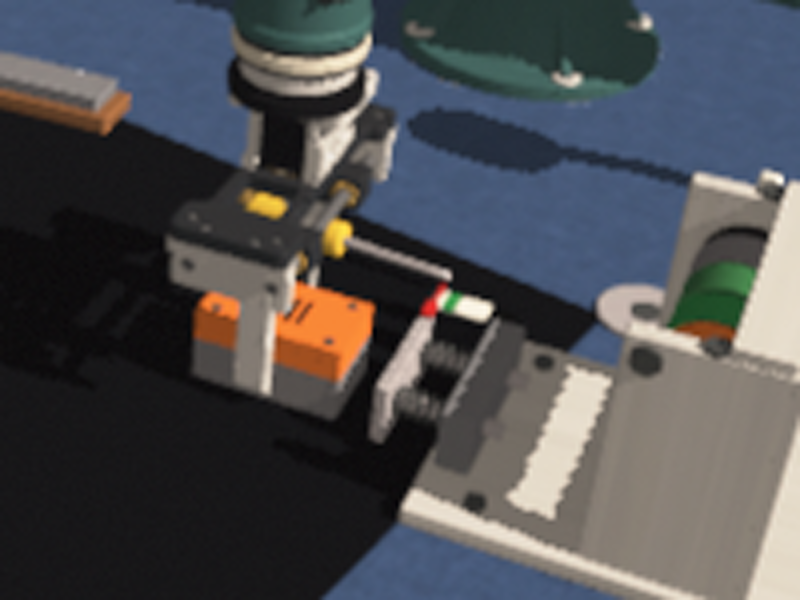

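View pics/w16.png

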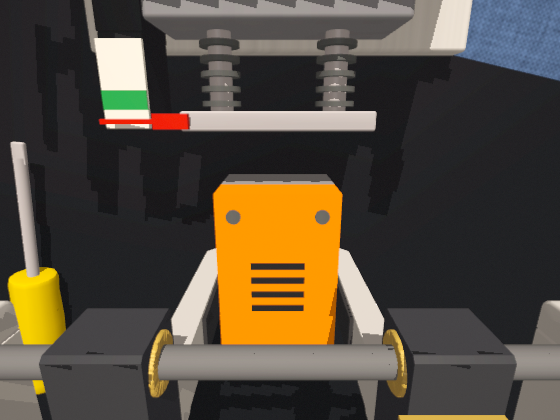

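Now the case is centred and square to the plate (plate 180–376 gives mid 278, case mid 277.5). It is still just off the bench, carrying its own weight, so I lower it the last 2–3 mm.

```bash
python3 -m inch '[{"linear":[0,0,-0.01],"twist":0,"gripper":0},{"linear":[0,0,-0.02],"twist":0,"gripper":0},{"linear":[0,0,-0.025],"twist":0,"gripper":0},{"linear":[0,0,-0.025],"twist":0,"gripper":0},{"linear":[0,0,-0.025],"twist":0,"gripper":0}]'
```

```text
time: 14.38
tool_pos: [0.5067, 0.0936, -0.0092]
ee_rot: [3.142, 0.0, 1.782]
wrist_force: [0.3, 1.0, -3.1]
width: 0.0538
```

```bash
python3 -m inch '[{"linear":[0,0,-0.005],"twist":0,"gripper":0},{"linear":[0,0,-0.01],"twist":0,"gripper":0},{"linear":[0,0,-0.01],"twist":0,"gripper":0},{"linear":[0,0,-0.01],"twist":0,"gripper":0}]'
python3 -m inch '[{"linear":[-0.01,0.05,0],"twist":0,"gripper":0},{"linear":[-0.02,0.1,0],"twist":0,"gripper":0},{"linear":[-0.03,0.15,0],"twist":0,"gripper":0},{"linear":[-0.03,0.15,0],"twist":0,"gripper":0},{"linear":[-0.03,0.15,0],"twist":0,"gripper":0}]'
```

```text
time: 14.72
tool_pos: [0.5069, 0.0936, -0.0097]
ee_rot: [3.141, 0.0, 1.782]
wrist_force: [-2.0, -0.6, 0.8]
width: 0.0538
time: 15.13
tool_pos: [0.5042, 0.1098, -0.0097]
ee_rot: [3.14, -0.001, 1.782]
wrist_force: [-0.6, 2.5, 1.9]
width: 0.0536
```

```bash
python3 - <<'E'
from h import *
o=robot.get_obs();print(o["tool_pos"],o["ee_rot"],o["wrist_force"],o["wrist_torque"],o["width"])
s=robot.snapshot("wrist");img=s["image"];save(img,"w17.png",(80,60,400,230),2.5)
f=lambda u,v,z:ray(u,v,z,s,o["tool_pos"],o["ee_rot"])
g=cv2.cvtColor(img,cv2.COLOR_RGB2GRAY).astype(int)
for u in (200,240,280,320,360): print(u,g[125:185,u].tolist())
E
```

```text
[ 0.50420011  0.10983597 -0.00965183] [ 3.13996992e+00 -1.27429661e-03  1.78233940e+00] [-0.55577321  2.51553406  1.85435399] [ 0.1324868   0.10873069 -0.06555133] 0.05359084504996818
200 [31, 47, 51, 47, 46, 43, 33, 28, 26, 28, 27, 27, 27, 28, 31, 33, 31, 30, 31, 63, 103, 107, 192, 200, 199, 200, 199, 198, 224, 216, 203, 200, 198, 198, 196, 196, 195, 194, 194, 193, 193, 193, 191, 191, 194, 168, 108, 43, 27, 25, 25, 24, 25, 24, 27, 25, 25, 26, 25, 26]
240 [27, 27, 27, 27, 28, 26, 26, 28, 27, 27, 29, 27, 26, 29, 24, 28, 27, 28, 28, 63, 102, 106, 191, 150, 192, 199, 199, 197, 224, 216, 203, 201, 199, 197, 196, 195, 195, 193, 193, 193, 193, 191, 190, 190, 194, 168, 109, 44, 26, 78, 82, 82, 82, 83, 83, 83, 83, 82, 83, 90]
280 [28, 27, 28, 26, 25, 26, 25, 26, 26, 26, 26, 27, 25, 24, 26, 27, 27, 26, 24, 43, 102, 106, 190, 199, 198, 198, 198, 196, 221, 216, 203, 200, 199, 198, 196, 195, 194, 192, 191, 191, 191, 190, 190, 190, 194, 169, 108, 43, 24, 78, 83, 83, 83, 82, 82, 82, 83, 82, 83, 90]
320 [83, 90, 87, 87, 88, 87, 94, 91, 89, 89, 90, 102, 105, 105, 94, 96, 89, 86, 87, 86, 91, 104, 106, 105, 106, 189, 198, 195, 220, 215, 202, 200, 199, 198, 197, 195, 194, 192, 190, 190, 189, 189, 190, 190, 194, 169, 107, 44, 22, 77, 83, 83, 82, 82, 83, 82, 82, 83, 83, 90]
360 [26, 23, 25, 22, 24, 25, 25, 24, 27, 23, 24, 25, 26, 24, 26, 26, 28, 24, 23, 25, 26, 24, 24, 111, 190, 198, 197, 195, 219, 214, 204, 200, 200, 199, 198, 196, 195, 194, 192, 190, 191, 191, 190, 190, 190, 168, 107, 43, 23, 23, 25, 23, 33, 35, 34, 35, 35, 34, 34, 34]
```

View pics/w17.png

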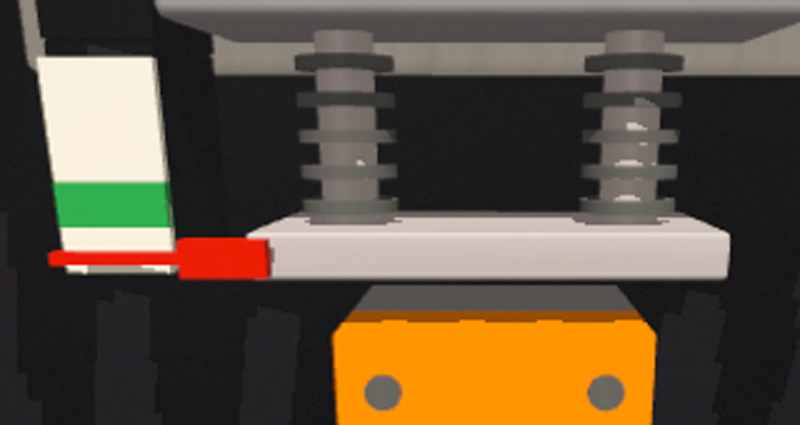

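Square to within a pixel and centred. The gap is about 8–9 mm, and the pointer is still at its free position. I ease in.

```bash
python3 -m inch '[{"linear":[-0.004,0.02,0],"twist":0,"gripper":0},{"linear":[-0.008,0.04,0],"twist":0,"gripper":0},{"linear":[-0.012,0.06,0],"twist":0,"gripper":0},{"linear":[-0.012,0.06,0],"twist":0,"gripper":0},{"linear":[-0.012,0.06,0],"twist":0,"gripper":0}]'
python3 -m inch '[{"linear":[-0.002,0.01,0],"twist":0,"gripper":0},{"linear":[-0.004,0.02,0],"twist":0,"gripper":0},{"linear":[-0.006,0.03,0],"twist":0,"gripper":0},{"linear":[-0.006,0.03,0],"twist":0,"gripper":0},{"linear":[-0.006,0.03,0],"twist":0,"gripper":0}]'
python3 -m inch '[{"linear":[-0.002,0.01,0],"twist":0,"gripper":0},{"linear":[-0.004,0.02,0],"twist":0,"gripper":0},{"linear":[-0.006,0.03,0],"twist":0,"gripper":0},{"linear":[-0.006,0.03,0],"twist":0,"gripper":0},{"linear":[-0.006,0.03,0],"twist":0,"gripper":0}]'
python3 - <<'E'
from h import *
o=robot.get_obs();print(o["tool_pos"],o["ee_rot"],o["wrist_force"],o["wrist_torque"],o["width"])
s=robot.snapshot("wrist");img=s["image"];save(img,"w18.png",(80,60,400,230),2.5)
E
```

```text
time: 15.6
tool_pos: [0.5031, 0.1144, -0.0096]
ee_rot: [3.14, 0.001, 1.782]
wrist_force: [1.3, -2.9, 4.1]
width: 0.0538
time: 16.02
tool_pos: [0.5025, 0.1173, -0.0097]
ee_rot: [3.141, 0.001, 1.782]
wrist_force: [1.5, -3.9, 5.0]
width: 0.0537
time: 16.43
tool_pos: [0.502, 0.1195, -0.0096]
ee_rot: [3.141, 0.002, 1.782]
wrist_force: [0.6, -6.3, 5.4]
width: 0.0539
[ 0.50203587  0.11950836 -0.0096405 ] [3.14057704e+00 2.21495586e-03 1.78156172e+00] [ 0.60960778 -6.26680426  5.44906908] [-0.87393799 -0.00661225  0.09264647] 0.05387571363868632
```

View pics/w18.png

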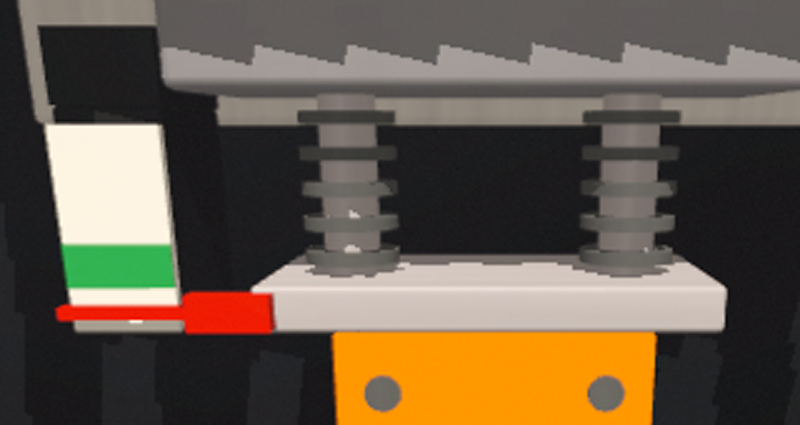

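Contact is made square, and the pointer is about 1 mm in. I continue gently, with about 7 mm to go.

```bash
python3 -m inch '[{"linear":[-0.002,0.01,0],"twist":0,"gripper":0},{"linear":[-0.004,0.02,0],"twist":0,"gripper":0},{"linear":[-0.006,0.03,0],"twist":0,"gripper":0},{"linear":[-0.008,0.04,0],"twist":0,"gripper":0},{"linear":[-0.008,0.04,0],"twist":0,"gripper":0},{"linear":[-0.008,0.04,0],"twist":0,"gripper":0}]'
python3 - <<'E'
from h import *
o=robot.get_obs();print(o["tool_pos"],o["ee_rot"],o["wrist_force"],o["wrist_torque"],o["width"])
s=robot.snapshot("wrist");img=s["image"];save(img,"w19.png",(80,60,400,230),2.5)
E
```

```text
time: 16.98
tool_pos: [0.5014, 0.1225, -0.0096]
ee_rot: [3.141, 0.004, 1.781]
wrist_force: [0.2, -7.3, 4.9]
width: 0.0542
[ 0.50140549  0.12246072 -0.00959474] [3.14073978 0.00404678 1.78134087] [ 0.16986196 -7.28154304  4.87756581] [-1.15122477 -0.0150935   0.05145523] 0.054248607169325384
```

View pics/w19.png

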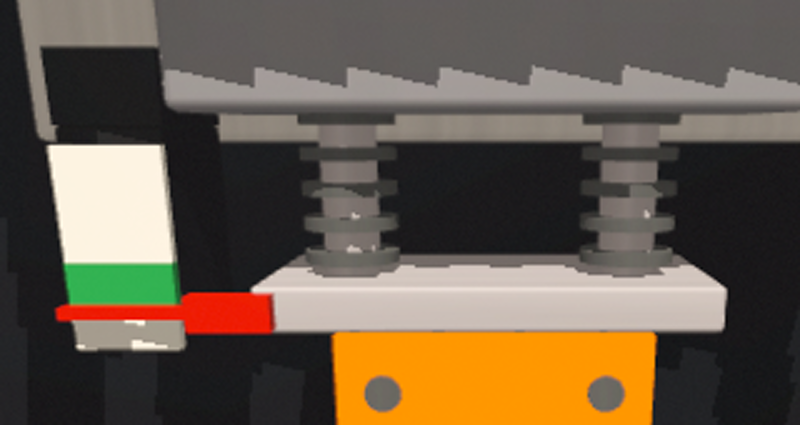

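```bash
python3 -m inch '[{"linear":[-0.002,0.01,0],"twist":0,"gripper":0},{"linear":[-0.004,0.02,0],"twist":0,"gripper":0},{"linear":[-0.006,0.03,0],"twist":0,"gripper":0},{"linear":[-0.008,0.04,0],"twist":0,"gripper":0},{"linear":[-0.008,0.045,0],"twist":0,"gripper":0},{"linear":[-0.008,0.045,0],"twist":0,"gripper":0},{"linear":[-0.008,0.045,0],"twist":0,"gripper":0},{"linear":[-0.008,0.045,0],"twist":0,"gripper":0}]'
python3 - <<'E'
from h import *
o=robot.get_obs();print(o["tool_pos"],o["ee_rot"],o["wrist_force"],o["wrist_torque"],o["width"])
s=robot.snapshot("wrist");img=s["image"];save(img,"w20.png",(80,60,400,230),2.5)
img,P=cloud("scene");save(img,"s20.png",(270,160,470,310),4)
E
```

```text
time: 17.7
tool_pos: [0.5008, 0.1254, -0.0096]
ee_rot: [3.141, 0.007, 1.781]
wrist_force: [0.9, -12.8, 5.5]
width: 0.0541
[ 0.50078272  0.12539873 -0.0096449 ] [3.14111703 0.00697532 1.78131116] [  0.92847105 -12.84969379   5.45475267] [-1.8196635  -0.17383075  0.13197436] 0.05407517284607844
```

View pics/w20.png

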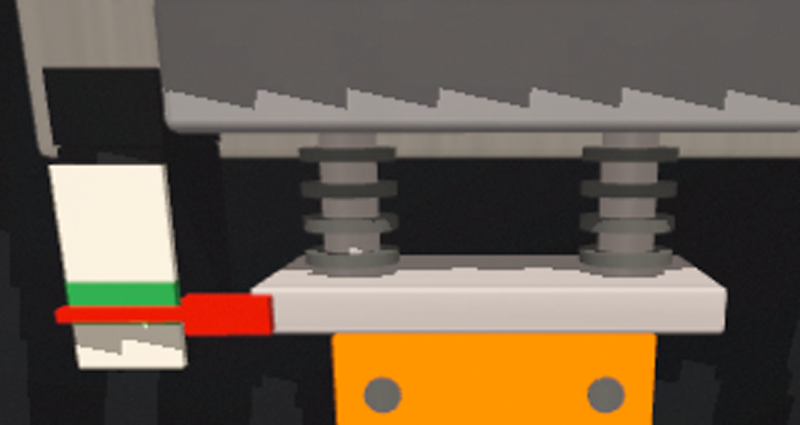

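View pics/s20.png

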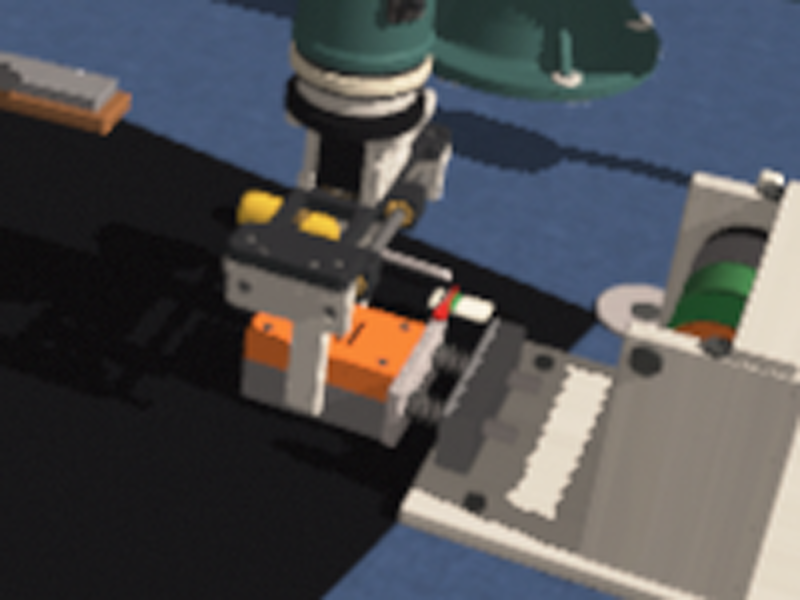

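The pointer is well inside the green, about 7.4 mm in. I add half a millimetre and hold for about a second to check that it is steady.

```bash
python3 -m inch '[{"linear":[-0.001,0.005,0],"twist":0,"gripper":0},{"linear":[-0.001,0.005,0],"twist":0,"gripper":0},{"linear":[-0.001,0.005,0],"twist":0,"gripper":0},{"linear":[-0.001,0.005,0],"twist":0,"gripper":0},{"linear":[-0.001,0.005,0],"twist":0,"gripper":0},{"linear":[-0.001,0.005,0],"twist":0,"gripper":0}]'
python3 -m inch '[{"linear":[0,0,0],"twist":0,"gripper":0},{"linear":[0,0,0],"twist":0,"gripper":0},{"linear":[0,0,0],"twist":0,"gripper":0},{"linear":[0,0,0],"twist":0,"gripper":0},{"linear":[0,0,0],"twist":0,"gripper":0},{"linear":[0,0,0],"twist":0,"gripper":0},{"linear":[0,0,0],"twist":0,"gripper":0},{"linear":[0,0,0],"twist":0,"gripper":0},{"linear":[0,0,0],"twist":0,"gripper":0},{"linear":[0,0,0],"twist":0,"gripper":0}]'
python3 - <<'E'
from h import *
o=robot.get_obs();print(o["tool_pos"],o["ee_rot"],o["wrist_force"],o["wrist_torque"],o["width"],abs(o["qvel"]).max())
img,P=cloud("wrist");save(img,"w21.png")
q=P[190:340,225:335].reshape(-1,3);q=q[(q[:,2]>.04)&(q[:,2]<.056)];print(np.median(q[:,2]),np.linalg.lstsq(np.c_[q[:,:2],np.ones(len(q))],q[:,2],rcond=None)[0])
img,P=cloud("top");save(img,"t21.png",(130,100,390,310),3)
E
```

```text
time: 18.3
tool_pos: [0.5007, 0.1256, -0.0096]
ee_rot: [3.141, 0.007, 1.781]
wrist_force: [2.0, -12.8, 6.3]
width: 0.0536
time: 19.13
tool_pos: [0.5007, 0.1256, -0.0096]
ee_rot: [3.141, 0.007, 1.781]
wrist_force: [1.4, -12.2, 5.9]
width: 0.0536
[ 0.50074841  0.12562628 -0.00963806] [3.14112167 0.00745985 1.78127328] [  1.44604052 -12.22300015   5.94518435] [-1.91933845 -0.14175644  0.03458235] 0.05364838453892761 0.001591963012790719
0.0482798492365014 [ 0.00180796 -0.00601126  0.04819602]
```

View pics/w21.png

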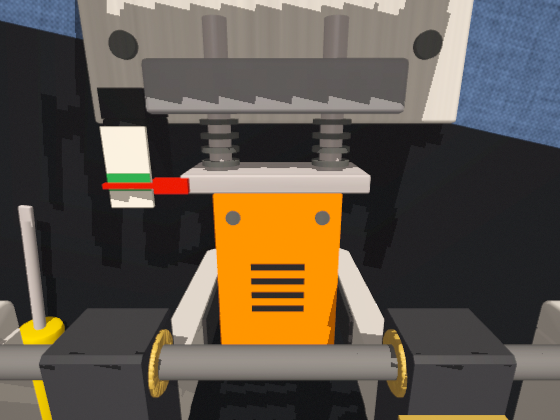

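View pics/t21.png

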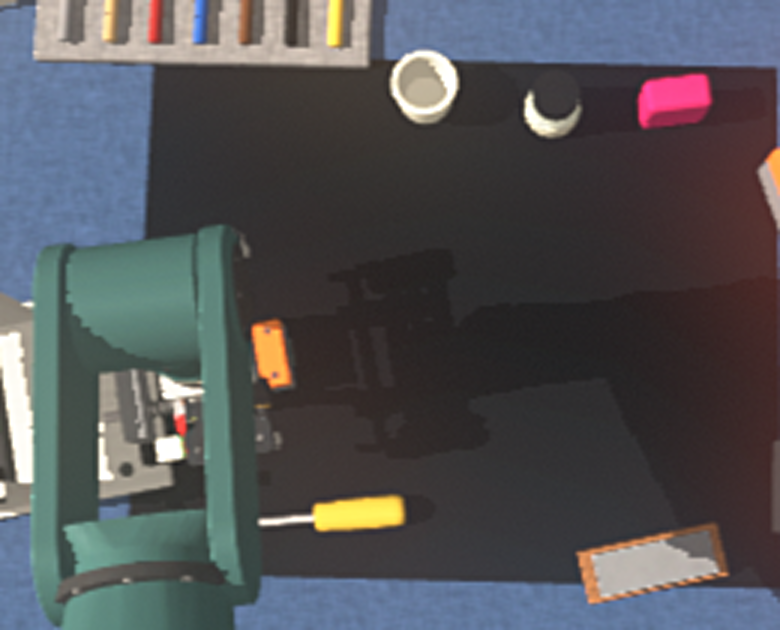

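```bash
python3 - <<'E'
from bench import robot
print(robot.close_job())
o=robot.get_obs();print(o["time"],o["tool_pos"],o["wrist_force"],o["width"])
E
```

```text
the job is handed in; nothing more can be done
None
the job is handed in; nothing more can be done
```

The lid is shut, and the case is flat on the bench with its nose against the sprung plate. The red pointer is in the green, and the arm is still holding the case there. I handed the job in about 19 s into the 64 s allowed.

**Last checks**
- **Lid:** the two halves met edge to edge in the camera view after closing. I did not measure the seam again after that.
- **Squareness and centring:** the nose is square to the plate, with edges aligned to a pixel. It is central to about 1 mm.
- **Pointer:** about 7.5 mm in, judged from the picture, which is roughly 9.5 N from the spring. The wrist reads 12 N along the push; I put the difference down to bench friction.
- **Steadiness:** position did not change over the final 0.8 s hold, and the grip is 53.6 mm wide on the 54 mm case.
- **Flatness:** the case top is level to about 0.35°. The tool itself tilts about 0.4° under the push.
- **Other objects:** those in the last top view look unmoved. The disc and the two larger cases were not fully in that view.

**What disagreed or went less well**
- **Fingertip position:** the tips were about 18 mm behind the reported tool point, not 22 mm ahead as described. My first push passed over the lid without touching it, and I corrected for this using the depth images.
- **Lid contact force:** as the lid shut, the fingertips pressed on it with about 46 N for a moment. That is under the 120 N wrist limit. The contact was the fingertips rather than the gripper's body, which has the 40 N limit, but it was harder than I intended.

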